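# Lock off the drum sander, then load the boat hull into its bed

## Task

Make the little drum sander safe and load it: turn the isolator's rotary handle a quarter turn clockwise, all the way to off, and then swing the lockout hasp fully out over the end of the box. Then take the wooden boat hull out of its upright rack, lay it flat with the wheelhouse up and let go of it, and take it again from above to set it down, turned the right way, fully home in the boat-shaped cutout of the sander's bed. Do not drop the hull, and leave the other things on the bench where they are.

Things in the scene. Friction and masses are not known exactly. Their poses are not given: they have to be found in the camera images.
- isolator: Grey isolator box, 120 (x) x 160 (y) x 60 mm high, fixed on the bench. Origin: centre of its underside; z up. On its top: the rotary handle towards its +y end, the hasp along its -y end. It may stand left or right of the sander.
- handle (a joint): Rotary handle, rad: 0 = on (its white pointer looks along the box's +x, to the short white bar mark), pi/2 = off, against a stop (pointer along the box's -y, to the white ring mark). Grows clockwise seen from above. Stiff (about 0.12 N m of friction); stays where it is left. Starts near on.
- handle_grip (a point): On the handle's vertical axis (30 mm to +y of the box's centre), 90 mm above the bench. Turns with the handle: a black grip bar 80 mm long (along this point's x, the pointer end being +x), 16 mm thick (y), from 68 to 98 mm above the bench, on a disc of radius 32 mm.
- hasp (a joint): Lockout hasp, rad: 0 = folded in along the box's -y end, pi/2 = fully out, against a stop, pointing off the box's -y end. Grows counter-clockwise seen from above. Turns easily (0.04 N m) and stays where it is left. Starts folded in or nearly so.
- hasp_pivot (a point): The hasp's vertical hinge axis, on the box's top 60 mm above the bench, at (44, -66) mm from the box's centre in the box's frame. Axes as the box's.
- hasp_tab (a point): Point in the hasp's upright finger tab, 46 mm from the hinge axis, 91 mm above the bench; turns with the hasp. The hasp is a flat steel tongue 24 mm wide, from the hinge 74 mm along this point's -x, upper face 67 mm above the bench; the tab on it is 24 mm long (point x), 8 mm thick (y), its top 101 mm above the bench.
- rack: Plywood rack fixed on the bench, base 100 (x) x 170 (y, -100 to +70) x 10 mm; origin at its underside below the slot's middle, z up. The slot, along y, is 24 mm wide between a wall on the -x side (y -65 to 25) and a shorter one on the +x side (y -12 to 33), both up to 34 mm above the bench. It may stand left or right of the sander.
- hull: Wooden boat hull, 150 long (x, bow to +x) x 64 wide (y) x 22 mm thick (z), 180 g, wheelhouse on deck. Origin: centre of its flat underside; z out of the deck. Sides straight and parallel from x = -68 to 15, then tapering to the bow; square stern. Starts on its side edge in the rack, that edge 10 and the upper one 74 mm above the bench: its x along the rack's y, its y up, its z along the rack's x.
- wheelhouse (a point): Centre of the wheelhouse, a block 36 long (hull x) x 26 wide (hull y) x 30 mm high on the deck, at hull x = -34, y = 0; it reaches from 22 to 52 mm above the hull's underside. Axes as the hull's.
- bow (a point): Tip of the bow at the underside, hull x = 75 mm.
- sander: Low drum sander fixed on the bench. Its bed carries a plywood board 196 (x) x 170 (y) mm, top 32 mm above the bench, with a cutout in the hull's outline (3 mm room all round, 12 mm deep). Origin: underside, below the cutout's middle; z up. The drum and a housing up to 95 mm high stand from x = 125 to 275 mm, 200 mm wide. The bench just in front of it (-x, 100 mm) is clear.
- nest (a point): Middle of the cutout's floor, 20 mm above the bench, where the middle of the hull's underside belongs. Axes as the sander's: the cutout's bow points to -x, its stern to +x.
- nest_bow (a point): Where the tip of the hull's bow belongs, 75 mm from point nest along -x, on the cutout's floor.

How it is judged:
By the outcome, as a careful person would: the job done as asked, in the order asked, and still so for the second after the job is handed in, with the robot touching nothing.
It also fails if it takes over 72 s, if anything falls off the work surface, if the arm or the gripper's body presses on something with over 40 N, if the wrist force passes 120 N, or if a joint passes its speed limit or range.

## Robot

A 7-joint arm with a two-finger parallel gripper is mounted at the origin on the work surface. World frame = base frame: x ahead of the robot, y to its left, z up, the work surface at z = 0. Lengths are in m, angles in rad, forces in N, time in s.
With the tool pointing down it reaches from about 0.4 to 0.875 m from the base axis. Payload 19.3 kg.
Tool frame: the origin (TCP) lies at the very end of the fingers, on their centre line; the grasp point (between the pads) lies 19 mm behind it; z points along the fingers, y is the direction in which the jaws open and shut (so a half turn about z gives the same grasp; the last joint's range is limited). The gripper opens to 85 mm and grips with 20 to 120 N. Pads are 22 mm wide; open, the fingers measure 114 mm over their backs; the gripper's body (76 mm by 85 mm) begins 54 mm behind the grasp point. The pads swing forward as they close: fully open they stand 13 mm farther back than shut.
Start: joints at [-1.182, 0.521, -0.036, 1.599, 0.021, 1.021, -0.113], TCP at [0.277, 0.56, 0.231] pointing down, gripper open.
Joint ranges: [-2.91, 2.91], [-0.3, 2.13], [-1.5, 1.42], [0.17, 2.43], [-1.26, 4.41], [0.16, 1.93], [-2.52, 2.52]. Speed limits (rad/s): [1.89, 1.89, 2.39, 2.39, 3.01, 3.01, 3.01].

## Interface

Orientations are given as [roll, pitch, yaw] about the fixed x, y, z axes, in that order (R = Rz(yaw) Ry(pitch) Rx(roll)).
In Python, from workcell import telemetry, imaging, ticket gives the robot as it stands.
- The arm moves only by the tool carry_out, never from a script. Its argument "series" is a list of rows, each a list of 7 numbers: the shift along the tool's x, y, z in m, then the turn, a rotation vector about the tool's x, y, z in rad, then the closure in counts, from 0 (fully open) to 255 (shut). In form: [[tx, ty, tz, ax, ay, az, jaw], ...]. A call has 1 to 10 rows; each row is the pose to reach, as a shift and turn from the pose commanded when the call began, along the tool's axes at that moment; what a row does not reach only later rows make up. A row lasts 1/8 s, in which the tool goes at most 62.5 mm and 10.7 degrees, less where a joint would pass 70% of its speed; a pose out of reach is approached as far as the arm can. A call with a gripper value outside its range is refused whole. The fingers move at their own pace and stop on an object; "force" is the grip in N (left out, the last holds). Time passes only in rows, so rows that repeat a pose let the fingers close. It gives the time, the measured TCP pose, the force and the opening at its end, in the units of the state.
- telemetry.observe(): the state, without advancing time (a new reading comes with each control period).
- imaging.grab_frame(name): name is "scene" or "top" or "wrist"; returns (picture, depth): 384x512x3 uint8, blue, green, red; 384x512 float32, m along the optical axis (not along the pixel's ray), 0 where there is no reading.
- imaging.camera_info(name): a dict with "mtx" (3x3 intrinsics, pixels), "dist_coeffs" ([k1, k2, p1, p2, k3] as OpenCV has them; the pictures are not rectified), "extrinsics" (4x4, takes a point from camera to world coordinates); the wrist camera has in their place "hand_eye" (4x4, takes a point from camera to tool coordinates, whose origin is the TCP and whose axes are the flange's). Camera axes: x right, y down, z forward; pixel columns grow to the right and rows downward; lengths in m; the calibration is good to about 2 mm. A picture is of the moment at which its call begins: read the wrist's pose just before it. camera_info takes no time and is no camera call.
- ticket.job_done(): hands the job in, once; it reports no verdict.
The state is a dict: "clock": time; "qpos": joint angles; "qd": joint speeds; "joint_efforts": joint torques, N m; "position": TCP position; "tool_rot": TCP orientation; "force": force on the tool from outside, world axes, zero at the start; "moment": the same for the moment, N m; "grip_width": finger opening in m.
Only numpy, scipy, OpenCV 4.12 (cv2) and the standard library are available. Lean on these libraries where they do the work, as an engineer would, in place of code of your own. Each camera call takes 0.05 s, during which the arm holds its last target.

## Working session

There is one attempt and no reset: what is moved stays moved. The work goes in short steps, Python scripts to look and compute and a tool call to move; the robot and the scene stay as the last step left them, time stands still between calls to the robot, and variables do not carry over. Pictures are saved under pics/ and viewed, and the job is handed in when it is done.

Besides the shell and the picture viewer there is one more tool, called after "Emit:" as name([rows], argument=value, ...), one row to a line, values as JSON. carry_out: Moves the arm, as the interface text tells. Its arguments: {"type":"object","properties":{"series":{"type":"array"},"force":{"type":"number"}},"required":["series"]}

```bash
ls; mkdir -p pics
python3 - <<'E'
from workcell import telemetry, imaging
import cv2,numpy as np
s=telemetry.observe();print(s)
for n in("scene","top"):
    p,d=imaging.grab_frame(n);cv2.imwrite(f"pics/{n}0.png",p);np.savez(f"/tmp/{n}0.npz",p=p,d=d);print(imaging.camera_info(n))
print(imaging.camera_info("wrist"))
E
```

```text
pics
{'clock': 0.0, 'qpos': array([-1.18222452,  0.52201514, -0.03632927,  1.59999403,  0.02117814,
        1.02110713, -0.11279012]), 'qd': array([ 0.00111695, -0.00079033,  0.0004291 ,  0.00077557, -0.00277518,
        0.00087697, -0.00176051]), 'joint_efforts': array([ 3.75845821e-04, -9.27090311e+01,  1.97962359e+00, -3.69955981e+01,
        1.78030785e-02,  7.59656075e-03, -2.30072772e-05]), 'position': array([0.2766573 , 0.56005845, 0.23073001]), 'tool_rot': array([-3.14045476e+00,  6.20247138e-05,  2.68281073e+00]), 'force': array([ 0.22452832, -0.46835489, -0.0669563 ]), 'moment': array([-0.0207277 ,  0.00182174, -0.00180977]), 'grip_width': 0.0851634594282384}
{'mtx': array([[413.37605021,   0.        , 254.96762627],
       [  0.        , 413.37605021, 189.85416273],
       [  0.        ,   0.        ,   1.        ]]), 'dist_coeffs': array([-0.12246346,  0.        ,  0.        ,  0.        ,  0.        ]), 'extrinsics': array([[ 0.77222046,  0.37065321, -0.51603466,  1.07580082],
       [ 0.63529787, -0.46131889,  0.61933957, -0.61474889],
       [-0.00849633, -0.8061024 , 
[... 502 characters left out ...]
888, -0.99523147,  1.38442869],
       [ 0.        ,  0.        ,  0.        ,  1.        ]])}
{'mtx': array([[294.51350641,   0.        , 250.53696225],
       [  0.        , 294.51350641, 194.18435227],
       [  0.        ,   0.        ,   1.        ]]), 'dist_coeffs': array([-0.00963493,  0.        ,  0.        ,  0.        ,  0.        ]), 'hand_eye': array([[ 2.50547212e-04, -9.63061039e-01, -2.69283071e-01,
         6.88256444e-02],
       [ 9.99999032e-01,  6.09847518e-04, -1.25062973e-03,
        -5.29623377e-04],
       [ 1.36865438e-03, -2.69282497e-01,  9.63060260e-01,
        -1.42653638e-01],
       [ 0.00000000e+00,  0.00000000e+00,  0.00000000e+00,
         1.00000000e+00]])}
```

View pics/scene0.png

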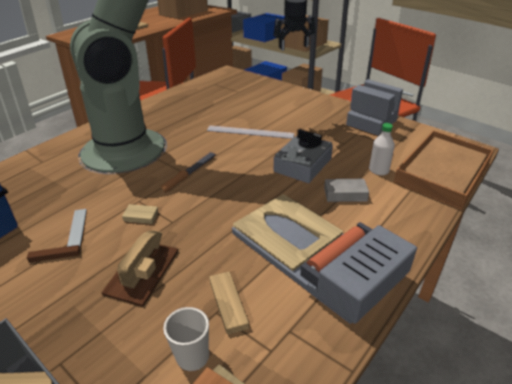

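View pics/top0.png

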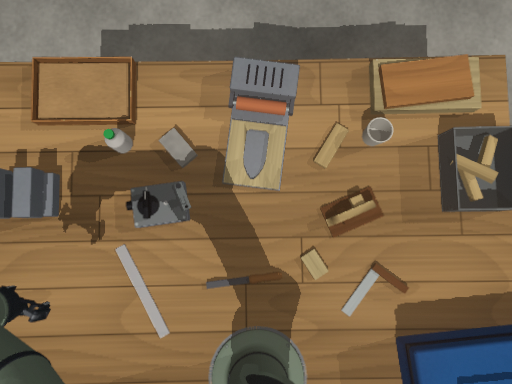

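The top view shows the isolator at about (160,204), the sander board at (256,155) with the cutout's bow towards the image bottom, and the rack with the hull at (352,210). Next I'll enlarge these areas.

```bash
cat > h.py <<'E'
import cv2,numpy as np
from scipy.spatial.transform import Rotation as R
from workcell import telemetry, imaging
def cam(n,st=None):
    c=imaging.camera_info(n);K=np.array(c['mtx']);D=np.array(c['dist_coeffs'])
    if n=='wrist':
        T=np.eye(4);T[:3,:3]=R.from_euler('xyz',st['tool_rot']).as_matrix();T[:3,3]=st['position'];E=T@c['hand_eye']
    else:E=np.array(c['extrinsics'])
    return K,D,E
def ray(n,uv,st=None):
    K,D,E=cam(n,st);q=cv2.undistortPoints(np.array(uv,float).reshape(-1,1,2),K,D)[:,0]
    return E[:3,3],np.c_[q,np.ones(len(q))]@E[:3,:3].T
def atz(n,uv,z,st=None):
    o,d=ray(n,uv,st);return o+d*((z-o[2])/d[:,2])[:,None]
def cloud(n,d,st=None):
    v,u=np.mgrid[:384,:512];o,r=ray(n,np.c_[u.ravel(),v.ravel()],st)
    return (o+r*d.ravel()[:,None]).reshape(384,512,3)
def proj(n,P,st=None):
    K,D,E=cam(n,st);I=np.linalg.inv(E)
    return cv2.projectPoints(np.array(P,float).reshape(-1,1,3),cv2.Rodrigues(I[:3,:3])[0],I[:3,3],K,D)[0][:,0]
E
python3 - <<'E'
from h import *
z=np.load('/tmp/top0.npz');p,d=z['p'],z['d']
def crop(n,u0,v0,w,hh,s):cv2.imwrite(f'pics/{n}.png',cv2.resize(p[v0:v0+hh,u0:u0+w],None,fx=s,fy=s,interpolation=cv2.INTER_CUBIC))
crop('iso0',115,170,90,65,8)
crop('rack0',310,175,90,65,8)
crop('sand0',210,50,100,145,4)
C=cloud('top',d)
H=C[...,2]
for n,(u0,u1,v0,v1) in dict(iso=(120,200,172,235),rack=(310,395,178,240),sand=(215,305,50,200)).items():
    h=H[v0:v1,u0:u1];print(n,np.histogram(h,bins=[-.02,.005,.015,.025,.035,.045,.055,.065,.075,.085,.095,.105,.12]))
cv2.imwrite('pics/h0.png',cv2.resize(np.clip((H[40:260,100:410])*2400,0,255).astype('u1'),None,fx=2.5,fy=2.5,interpolation=cv2.INTER_NEAREST))
E
```

```text
iso (array([2614,   65,   22,   28,   61,  220, 1463,  325,   23,   62,  138,
          0]), array([-0.02 ,  0.005,  0.015,  0.025,  0.035,  0.045,  0.055,  0.065,
        0.075,  0.085,  0.095,  0.105,  0.12 ]))
rack (array([3352, 1139,   49,  122,   66,  122,   95,  235,   76,    0,    0,
          0]), array([-0.02 ,  0.005,  0.015,  0.025,  0.035,  0.045,  0.055,  0.065,
        0.075,  0.085,  0.095,  0.105,  0.12 ]))
sand (array([4732,  254, 1719, 2338,  273,   87,  163,  489,  343, 1481,  685,
          0]), array([-0.02 ,  0.005,  0.015,  0.025,  0.035,  0.045,  0.055,  0.065,
        0.075,  0.085,  0.095,  0.105,  0.12 ]))
```

View pics/iso0.png

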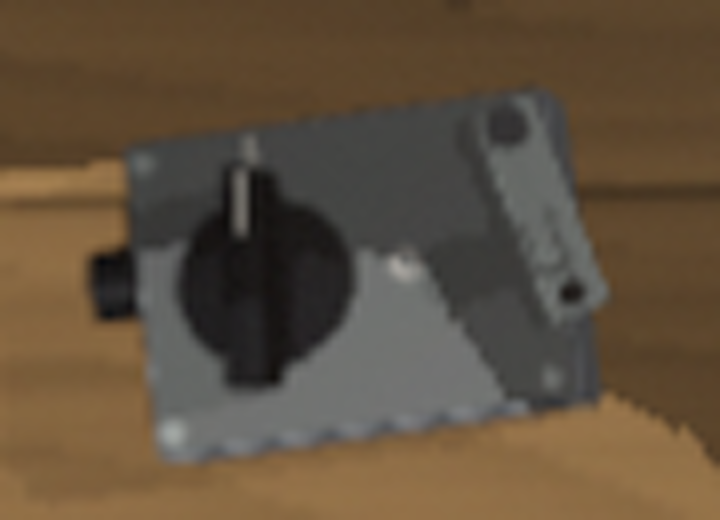

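View pics/rack0.png

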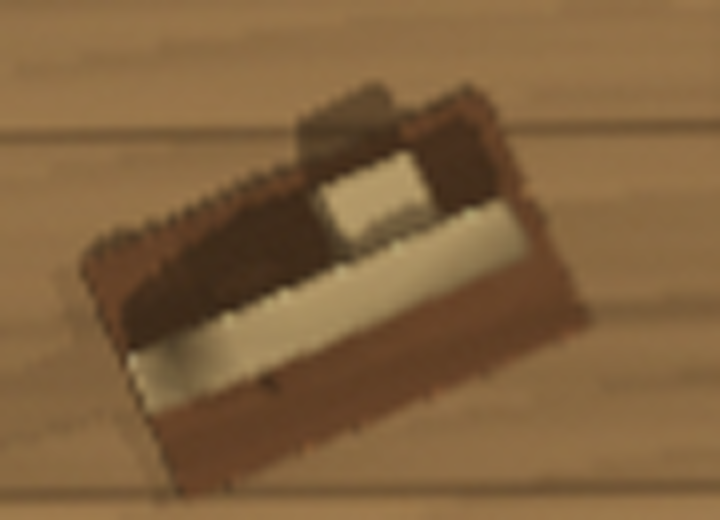

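View pics/sand0.png

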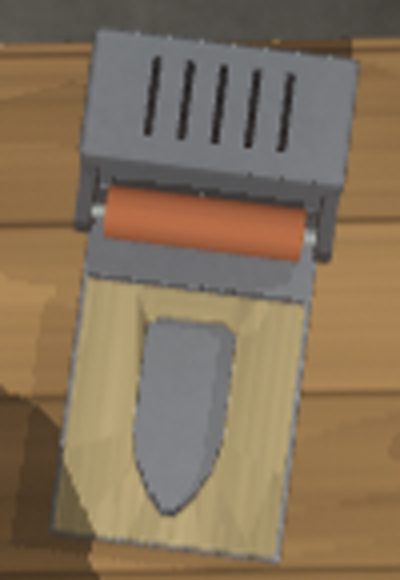

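View pics/h0.png

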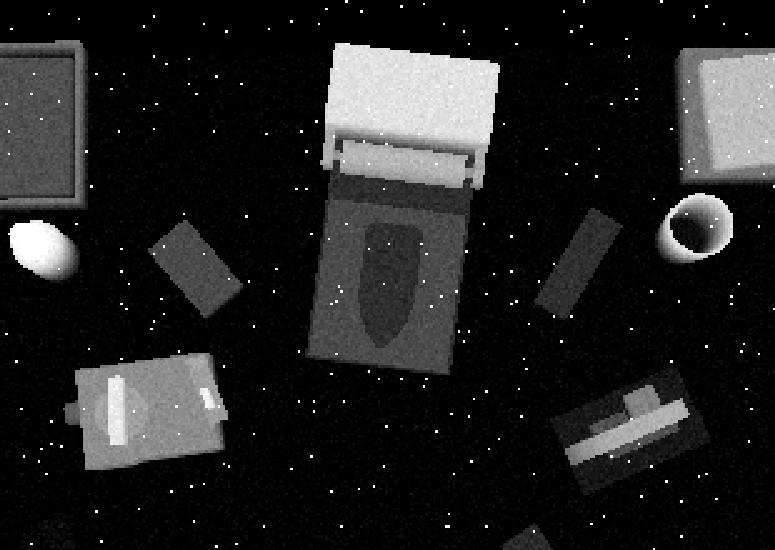

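Crops: the handle pointer (crop 240,200) looks up to the bar mark, hence on. The hasp pivots at crop (507,120) and its tongue lies slightly out. The hull stands in the rack with its wheelhouse on the upper side near the stern, bow at the left. Now I'll fit poses.

Run:
```python
from h import *
z=np.load('/tmp/top0.npz');p,d=z['p'],z['d']
d=cv2.medianBlur(d,3)
C=cloud('top',d);H=C[...,2]
def rect(name,lo,hi,box):
    u0,u1,v0,v1=box;m=np.zeros(H.shape,'u1');m[v0:v1,u0:u1]=((H>lo)&(H<hi))[v0:v1,u0:u1]
    n,l,s,c=cv2.connectedComponentsWithStats(m);k=1+np.argmax(s[1:,4]);m=(l==k)
    P=C[m];
    # boundary pts: project pixels to mean plane
    r=cv2.minAreaRect((P[:,:2]*1000).astype('f4'));print(name,m.sum(),'z',P[:,2].mean().round(4),'c',np.round(r[0],1),'size',np.round(r[1],1),'ang',round(r[2],2));return P
rect('isobox',.052,.075,(115,200,172,235))
g=rect('grip',.088,.12,(120,170,172,235))
t=rect('tab',.085,.12,(170,205,172,235))
b=rect('board',.026,.040,(215,305,115,200))
n=rect('nest',.012,.026,(235,275,120,190))
r=rect('rackbase',.005,.1,(310,395,178,240))
e=rect('hulledge',.066,.08,(315,395,178,235))
w=rect('wh',.045,.063,(340,372,178,215))
b=rect('housing',.085,.105,(215,305,50,110))
for P in(g,e,n):
    m=P.mean(0);_,_,V=np.linalg.svd(P[:,:2]-m[:2]);print(m.round(4),np.degrees(np.arctan2(V[0,1],V[0,0])).round(2))
# check: plane bench height
print(np.median(H[250:290,330:380]))
# edges from image
E=np.array
crop=lambda u,v:(115+u/8,170+v/8)
print('iso corners(z.06)',atz('top',[crop(130,148),crop(548,92),crop(598,403),crop(165,462)],.06).round(4))
print('hasp pivot',atz('top',[crop(507,122)],.067).round(4),'hole',atz('top',[crop(571,291)],.067).round(4))
```

```text
isobox 1914 z 0.0607 c [514.5 278.8] size [119.  172.9] ang 7.71
grip 162 z 0.0959 c [512.6 313.6] size [78.1 16.3] ang 0.31
tab 27 z 0.0974 c [524.8 208.5] size [21.8  8.6] ang 19.8
board 2505 z 0.0309 c [665.3  -4.1] size [170.6 197.3] ang 81.69
nest 982 z 0.0194 c [666.6  -3.9] size [ 70.  154.3] ang 81.88
rackbase 1837 z 0.0279 c [ 482.7 -297.9] size [104.7 176.6] ang 22.9
hulledge 297 z 0.0721 c [ 483.9 -295.7] size [ 22.8 117.2] ang 22.65
wh 129 z 0.0539 c [ 515.2 -304.6] size [29.5 40.7] ang 21.01
housing 2175 z 0.0935 c [885.8 -35.8] size [199.1 100.1] ang 81.85
[0.5118 0.3132 0.0959] -178.8
[ 0.4838 -0.2964  0.0721] -67.44
[ 0.6744 -0.0049  0.0194] 172.05
-0.0002568035622707576
iso corners(z.06) [[0.5599 0.3643 0.06  ]
 [0.5784 0.2099 0.06  ]
 [0.4625 0.1916 0.06  ]
 [0.4437 0.3503 0.06  ]]
hasp pivot [[0.5667 0.224  0.067 ]] hole [[0.5037 0.2005 0.067 ]]
```

```bash
cat >> h.py <<'E'
import json,sys
def rel(pos,Rm,st=None):
    st=st or telemetry.observe()
    R0=R.from_euler('xyz',st['tool_rot']).as_matrix()
    t=R0.T@(np.array(pos)-st['position']);w=R.from_matrix(R0.T@Rm).as_rotvec()
    print('shift',t.round(4),'turn',w.round(4),'rows',int(np.ceil(max(np.linalg.norm(t)/.0625,np.degrees(np.linalg.norm(w))/10.7))))
    return t,w
def down(yaw):return R.from_euler('xyz',[np.pi,0,yaw]).as_matrix()
def log():
    st=telemetry.observe()
    open('/tmp/log.jsonl','a').write(json.dumps([list(map(float,st[k])) for k in('qpos','position','tool_rot')])+'\n')
    print('t',round(st['clock'],2),'p',st['position'].round(4),'rpy',st['tool_rot'].round(4),'q',st['qpos'].round(3),'F',st['force'].round(1),'M',st['moment'].round(2),'w',round(st['grip_width'],4));return st
E
python3 - <<'E'
from h import *
st=log();rel([.512,.3135,.20],down(3.16),st)
E
```

```text
t 0.1 p [0.2767 0.5601 0.2308] rpy [-3.1406e+00  1.0000e-04  2.6828e+00] q [-1.182  0.522 -0.036  1.6    0.021  1.021 -0.113] F [-0.1  0.7 -0.9] M [ 0.   -0.04 -0.04] w 0.0854
shift [-0.3201 -0.1168  0.031 ] turn [-1.000e-03 -1.000e-04 -4.772e-01] rows 6
```

Emit:
carry_out([
  [-0.32,-0.117,0.031,-0.001,0,-0.477,120],
  [-0.32,-0.117,0.031,-0.001,0,-0.477,120],
  [-0.32,-0.117,0.031,-0.001,0,-0.477,120],
  [-0.32,-0.117,0.031,-0.001,0,-0.477,120],
  [-0.32,-0.117,0.031,-0.001,0,-0.477,120],
  [-0.32,-0.117,0.031,-0.001,0,-0.477,120],
  [-0.32,-0.117,0.031,-0.001,0,-0.477,120],
  [-0.32,-0.117,0.031,-0.001,0,-0.477,120],
  [-0.32,-0.117,0.031,-0.001,0,-0.477,120],
], force=60)

```text
clock: 1.23
position: [0.5111, 0.3147, 0.2003]
tool_rot: [3.14, -0.0, -3.122]
force: [-0.6, 0.3, 0.3]
grip_width: 0.0455
```

Run:
```python
from h import *
st=log();p,d=imaging.grab_frame('wrist');np.savez('/tmp/w1.npz',p=p,d=d,pos=st['position'],rot=st['tool_rot'])
cv2.imwrite('pics/w1.png',p)
```

```text
t 1.23 p [0.5111 0.3147 0.2003] rpy [ 3.1404 -0.     -3.1218] q [-0.58   0.516 -0.101  1.697  0.061  0.931  0.887] F [-0.6  0.3  0.3] M [ 0.   -0.02 -0.04] w 0.0455
```

View pics/w1.png

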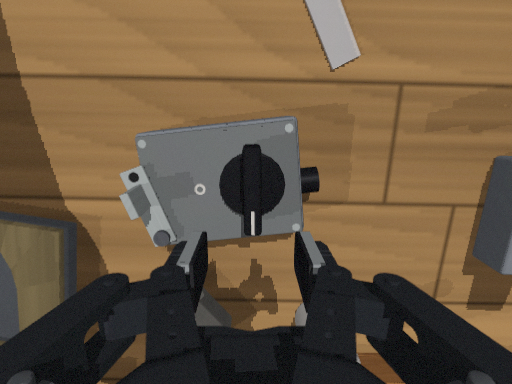

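The wrist view shows the box with corners at (138,134), (297,117) and (302,231). The grip bar runs from (252,146) to (253,234), with the pointer towards the bottom. The hasp pivot is at (162,238) and the hasp hole at (133,177).

Run:
```python
from h import *
z=np.load('/tmp/w1.npz');st=dict(position=z['pos'],tool_rot=z['rot']);p,d=z['p'],cv2.medianBlur(z['d'],3)
print('corners',atz('wrist',[(138,134),(297,117),(302,231)],.06,st).round(4))
print('screws',atz('wrist',[(142,144),(290,128),(296,227)],.061,st).round(4))
print('pivot,hole',atz('wrist',[(162,238),(133,177)],.068,st).round(4),'ring',atz('wrist',[(200,189)],.06,st).round(4))
C=cloud('wrist',d,st);H=C[...,2]
def rect(name,lo,hi,box):
    u0,u1,v0,v1=box;m=np.zeros(H.shape,'u1');m[v0:v1,u0:u1]=((H>lo)&(H<hi))[v0:v1,u0:u1]
    n,l,s,c=cv2.connectedComponentsWithStats(m);k=1+np.argmax(s[1:,4]);P=C[l==k]
    r=cv2.minAreaRect((P[:,:2]*1000).astype('f4'));print(name,len(P),'z',P[:,2].mean().round(4),P.mean(0).round(4),'c',np.round(r[0],1),'size',np.round(r[1],1),'ang',round(r[2],2))
rect('grip',.09,.105,(220,290,140,240));rect('tab',.09,.106,(115,180,165,240));rect('box',.053,.064,(130,310,110,240))
```

```text
corners [[0.4641 0.207  0.06  ]
 [0.4456 0.3563 0.06  ]
 [0.5595 0.3686 0.06  ]]
screws [[0.4733 0.2105 0.061 ]
 [0.4557 0.3502 0.061 ]
 [0.5548 0.3619 0.061 ]]
pivot,hole [[0.5667 0.2259 0.068 ]
 [0.504  0.2019 0.068 ]] ring [[0.5167 0.2643 0.06  ]]
grip 1624 z 0.0977 [0.5079 0.3155 0.0977] c [509.6 315.5] size [79. 16.] ang 1.96
tab 399 z 0.0989 [0.5218 0.2104 0.0989] c [522.7 209.2] size [24.   8.6] ang 21.84
box 12213 z 0.0602 [0.5054 0.2829 0.0602] c [514.  285.8] size [114.4 154.3] ang 7.17
```

Emit:
carry_out([
  [0,0,0.06,0,0,0,120],
  [0,0,0.11,0,0,0,120],
  [0,0,0.126,0,0,0,120],
  [0,0,0.126,0,0,0,120],
  [0,0,0.126,0,0,0,255],
  [0,0,0.126,0,0,0,255],
  [0,0,0.126,0,0,0,255],
  [0,0,0.126,0,0,0,255],
], force=80)

```text
clock: 2.28
position: [0.5129, 0.316, 0.0766]
tool_rot: [3.137, 0.003, -3.123]
force: [-0.9, 7.3, 8.0]
grip_width: 0.0147
```

Run:
```python
from h import *
log()
```

```text
t 2.27 p [0.5129 0.316  0.0766] rpy [ 3.137   0.0035 -3.1226] q [-0.587  0.681 -0.091  1.778  0.089  0.681  0.863] F [-0.9  7.3  8. ] M [ 1.09  0.12 -0.01] w 0.0147
```

Emit:
carry_out([
  [0,0,0,0,0,0.17,255],
  [0,0,0,0,0,0.34,255],
  [0,0,0,0,0,0.51,255],
  [0,0,0,0,0,0.68,255],
  [0,0,0,0,0,0.85,255],
  [0,0,0,0,0,1.02,255],
  [0,0,0,0,0,1.19,255],
  [0,0,0,0,0,1.36,255],
  [0,0,0,0,0,1.5,255],
  [0,0,0,0,0,1.57,255],
])

```text
clock: 3.52
position: [0.5113, 0.3143, 0.0765]
tool_rot: [-3.141, -0.002, 1.59]
force: [-12.9, -7.0, 27.0]
grip_width: 0.0142
```

Run:
```python
from h import *
log()
```

```text
t 3.52 p [0.5113 0.3143 0.0765] rpy [-3.1412e+00 -1.9000e-03  1.5898e+00] q [-0.873  0.713  0.331  1.796 -0.343  0.689 -0.331] F [-12.9  -7.   27. ] M [-1.57  2.76  3.17] w 0.0142
```

Emit:
carry_out([
  [0,0,0,0,0,-0.06,255],
  [0,0,0,0,0,-0.06,120],
  [0,0,0,0,0,-0.06,120],
  [0,0,0,0,0,-0.06,120],
  [0,0,-0.06,0,0,-0.06,120],
  [0,0,-0.12,0,0,-0.06,120],
  [0,0,-0.12,0,0,-0.06,120],
])

```text
clock: 4.4
position: [0.5137, 0.3147, 0.1987]
tool_rot: [3.136, -0.005, 1.649]
force: [1.1, 0.4, -0.5]
grip_width: 0.0453
```

Run:
```python
from h import *
st=log();p,d=imaging.grab_frame('wrist');np.savez('/tmp/w2.npz',p=p,d=d,pos=st['position'],rot=st['tool_rot'])
cv2.imwrite('pics/w2.png',p)
d=cv2.medianBlur(d,3)
C=cloud('wrist',d,st);H=C[...,2]
m=((H>.09)&(H<.106)&(abs(C[...,0]-.51)<.07)&(abs(C[...,1]-.3)<.13)).astype('u1')
n,l,s,c=cv2.connectedComponentsWithStats(m)
for k in range(1,n):
    if s[k,4]>150:
        P=C[l==k];r=cv2.minAreaRect((P[:,:2]*1000).astype('f4'));print(s[k],P.mean(0).round(4),np.round(r[0],1),np.round(r[1],1),round(r[2],2))
```

```text
t 4.4 p [0.5137 0.3147 0.1987] rpy [ 3.1356 -0.0049  1.6493] q [-0.917  0.549  0.395  1.718 -0.257  0.918 -0.341] F [ 1.1  0.4 -0.5] M [-0.03  0.   -0.03] w 0.0453
[ 235  146   23   90 1655] [0.5097 0.3178 0.0978] [509.9 315.6] [16.  79.5] 7.18
[239 291  26  19 354] [0.5225 0.2109 0.0984] [522.8 208.9] [24.1  9.2] 20.93
```

View pics/w2.png

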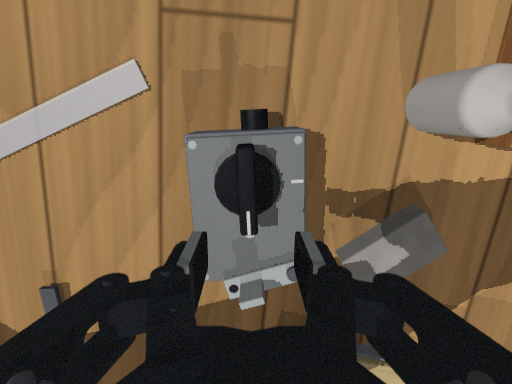

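Run:
```python
from h import *
rel([.5227,.209,.125],down(.366))
```

```text
shift [-0.106   0.0016  0.0709] turn [ 6.0000e-04 -4.7000e-03  1.2837e+00] rows 7
```

Emit:
carry_out([
  [-0.106,0.002,0.03,0,-0.005,1.284,150],
  [-0.106,0.002,0.03,0,-0.005,1.284,150],
  [-0.106,0.002,0.03,0,-0.005,1.284,150],
  [-0.106,0.002,0.071,0,-0.005,1.284,150],
  [-0.106,0.002,0.071,0,-0.005,1.284,150],
  [-0.106,0.002,0.071,0,-0.005,1.284,150],
  [-0.106,0.002,0.071,0,-0.005,1.284,150],
  [-0.106,0.002,0.071,0,-0.005,1.284,150],
  [-0.106,0.002,0.071,0,-0.005,1.284,150],
])

```text
clock: 5.58
position: [0.522, 0.2082, 0.1227]
tool_rot: [3.139, 0.004, 0.369]
force: [-0.2, 0.2, -0.1]
grip_width: 0.0352
```

Run:
```python
from h import *
st=log();rel([.5227,.209,.075],down(.366),st)
```

```text
t 5.58 p [0.522  0.2082 0.1227] rpy [3.1394 0.004  0.3695] q [-0.951  0.682  0.685  1.883 -0.591  0.794 -1.145] F [-0.2  0.2 -0.1] M [-0.    0.02  0.01] w 0.0352
shift [ 0.0011 -0.0006  0.0477] turn [0.0022 0.004  0.0035] rows 1
```

Emit:
carry_out([
  [0.001,-0.001,0.03,0,0,0,150],
  [0.001,-0.001,0.048,0,0,0,150],
  [0.001,-0.001,0.048,0,0,0,150],
  [0.001,-0.001,0.048,0,0,0,255],
  [0.001,-0.001,0.048,0,0,0,255],
  [0.001,-0.001,0.048,0,0,0,255],
  [0.001,-0.001,0.048,0,0,0,255],
], force=30)

```text
clock: 6.45
position: [0.5231, 0.2096, 0.0759]
tool_rot: [3.14, 0.002, 0.366]
force: [-1.0, -0.5, 8.0]
grip_width: 0.0072
```

Run:
```python
from h import *
st=log()
R0=R.from_euler('xyz',st['tool_rot']).as_matrix()
piv=np.array([.5667,.2252]);P=st['position'];v=P[:2]-piv;print(np.hypot(*v),np.degrees(np.arctan2(v[1],v[0])))
for a in list(np.radians([9,18,27,36,45,54,63,72,79])):
    c,s=np.cos(a),np.sin(a);q=piv+np.array([[c,-s],[s,c]])@v
    print((R0.T@np.r_[q-P[:2],0]).round(4), round(-a,3))
```

```text
t 6.45 p [0.5231 0.2096 0.0759] rpy [3.1399e+00 2.2000e-03 3.6600e-01] q [-0.909  0.747  0.622  1.902 -0.652  0.707 -1.103] F [-1.  -0.5  8. ] M [-0.06  0.28  0.01] w 0.0072
0.04632808977792921 -160.33309200724156
[0.0004 0.0073 0.    ] -0.157
[0.0019 0.0144 0.    ] -0.314
[0.0046 0.0211 0.    ] -0.471
[0.0082 0.0274 0.    ] -0.628
[0.0128 0.0331 0.    ] -0.785
[0.0182 0.0379 0.    ] -0.942
[0.0244 0.0418 0.    ] -1.1
[0.031  0.0448 0.    ] -1.257
[0.0364 0.0463 0.    ] -1.379
```

Emit:
carry_out([
  [0.0004,0.0073,0,0,0,-0.157,255],
  [0.0019,0.0144,0,0,0,-0.314,255],
  [0.0046,0.0211,0,0,0,-0.471,255],
  [0.0082,0.0274,0,0,0,-0.628,255],
  [0.0128,0.0331,0,0,0,-0.785,255],
  [0.0182,0.0379,0,0,0,-0.942,255],
  [0.0244,0.0418,0,0,0,-1.1,255],
  [0.031,0.0448,0,0,0,-1.257,255],
  [0.0385,0.047,0,0,0,-1.4,255],
  [0.0385,0.047,0,0,0,-1.4,255],
])

```text
clock: 7.7
position: [0.5731, 0.18, 0.0757]
tool_rot: [-3.134, 0.0, 1.767]
force: [-21.2, 3.5, 21.8]
grip_width: 0.0073
```

Run:
```python
from h import *
log()
```

```text
t 7.7 p [0.5731 0.18   0.0757] rpy [-3.1339e+00  3.0000e-04  1.7672e+00] q [-0.569  0.704  0.245  1.784 -0.251  0.691  0.012] F [-21.2   3.5  21.8] M [ 0.86  4.3  -1.23] w 0.0073
```

Emit:
carry_out([
  [0,0,0,0,0,0,160],
  [0,0,0,0,0,0,160],
  [0,0,0,0,0,0,160],
  [0,0,-0.06,0,0,0,150],
  [0,0,-0.12,0,0,0,120],
  [0,0,-0.15,0,0,0,60],
  [0,0,-0.15,0,0,0,60],
])

```text
clock: 8.57
position: [0.5769, 0.18, 0.2275]
tool_rot: [3.14, 0.002, 1.766]
force: [-0.5, -0.2, -0.4]
grip_width: 0.0654
```

Run:
```python
from h import *
st=log();p,d=imaging.grab_frame('wrist');np.savez('/tmp/w3.npz',p=p,d=d,pos=st['position'],rot=st['tool_rot'])
cv2.imwrite('pics/w3.png',p)
d=cv2.medianBlur(d,3)
C=cloud('wrist',d,st);H=C[...,2]
m=((H>.09)&(H<.106)&(abs(C[...,0]-.51)<.09)&(abs(C[...,1]-.27)<.15)).astype('u1')
n,l,s,c=cv2.connectedComponentsWithStats(m)
for k in range(1,n):
    if s[k,4]>80:
        P=C[l==k];r=cv2.minAreaRect((P[:,:2]*1000).astype('f4'));print(s[k],P.mean(0).round(4),np.round(r[0],1),np.round(r[1],1),round(r[2],2))
```

```text
t 8.57 p [0.5769 0.18   0.2275] rpy [3.1404e+00 1.6000e-03 1.7657e+00] q [-0.623  0.512  0.322  1.675 -0.185  0.984 -0.042] F [-0.5 -0.2 -0.4] M [-0.06  0.06  0.02] w 0.0654
[ 194    0   22   68 1327] [0.5123 0.3011 0.0974] [511.7 301.2] [16.5 51.4] 6.32
[241 171  10  27 225] [0.5712 0.181  0.1006] [571.4 179.9] [ 7.9 24.1] 7.18
```

View pics/w3.png

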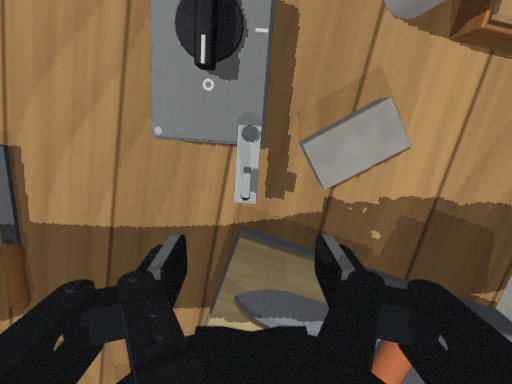

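Both joints check out: the hasp tab at (246,185) lies along the box's -y at 7.2°, and the pointer sits at the ring. Next I'll fit a kinematic model to the logged states, to plan the tilted hull grasp.

```bash
cat > kin.py <<'E'
from h import *
import itertools
from scipy.optimize import least_squares
L=[json.loads(l) for l in open('/tmp/log.jsonl')]
Q=np.array([l[0] for l in L]);P=np.array([l[1] for l in L]);RR=R.from_euler('xyz',[l[2] for l in L]).as_matrix()
def rots(q,s):
    ax='zyzyzyz';return [R.from_euler(a,si*qi).as_matrix() for a,si,qi in zip(ax,s,q)]
def chain(q,s):
    M=np.eye(3);o=[M]
    for r in rots(q,s):M=M@r;o.append(M)
    return o
if __name__=='__main__':
    print(len(L))
    for s in itertools.product([1,-1],[1],[1,-1],[1],[1,-1],[1],[1,-1]):
        Ms=[chain(q,s)[-1] for q in Q]
        # const left C0 (Rz) unknown & right const: RR = Rz(c) M K ; 
        best=None
        for c in (0,np.pi/2,np.pi,-np.pi/2):
            B=R.from_euler('z',c).as_matrix();K=[ (B@m).T@r for m,r in zip(Ms,RR)]
            k=R.from_matrix(K).mean().as_matrix();e=max(np.degrees((R.from_matrix(x)*R.from_matrix(k).inv()).magnitude()) for x in K)
            if best is None or e<best[0]:best=(e,c,k)
        if best[0]<10:print(s,best[0].round(2),best[1],best[2].round(3).tolist())
E
python3 kin.py
```

```text
9
(-1, 1, -1, 1, -1, 1, -1) 0.0 0 [[-0.0, -1.0, -0.0], [1.0, -0.0, -0.0], [0.0, -0.0, 1.0]]
```

```bash
cat >> kin.py <<'E'
S=(-1,1,-1,1,-1,1,-1);K0=np.array([[0,-1,0],[1,0,0],[0,0,1.]])
A=[];b=[]
for q,p in zip(Q,P):
    Ms=chain(q,S);A.append(np.hstack([Ms[1],Ms[3],Ms[5],Ms[7]]));b.append(p)   # t after j1,j3,j5,j7 
A=np.vstack(A);b=np.hstack(b)
W=np.diag([.02,1,.02, .02,.02,.02, .02,.02,.02, .5,.5,.02]*1)*.01   # light prior
x0=np.array([0,0,.36,0,0,.42,0,0,.4,0,0,.28])
x=np.linalg.lstsq(np.vstack([A,W]),np.hstack([b,W@x0]),rcond=None)[0]
def fk(q):
    Ms=chain(q,S);X=x.reshape(4,3);o=np.zeros(3);pts=[]
    for M,t in zip((Ms[1],Ms[3],Ms[5],Ms[7]),X):o=o+M@t;pts.append(o)
    return pts,Ms[7]@K0
LO=np.array([-2.91,-.3,-1.5,.17,-1.26,.16,-2.52]);HI=np.array([2.91,2.13,1.42,2.43,4.41,1.93,2.52])
def ik(pos,Rm,q0,n=1):
    def f(q):
        p,M=fk(q);return np.r_[(p[-1]-pos)*10,R.from_matrix(M.T@Rm).as_rotvec(),.003*(q-q0)]
    r=least_squares(f,np.clip(q0,LO+.02,HI-.02),bounds=(LO,HI));e=f(r.x)
    return r.x,np.linalg.norm(e[:3])/10,np.degrees(np.linalg.norm(e[3:6]))
if __name__=='__main__':
    print(x.reshape(4,3).round(4));print('res mm',(abs(A@x-b).max()*1000).round(2))
E
python3 kin.py
```

```text
9
(-1, 1, -1, 1, -1, 1, -1) 0.0 0 [[-0.0, -1.0, -0.0], [1.0, -0.0, -0.0], [0.0, -0.0, 1.0]]
[[-0.000e+00 -2.130e-02  3.203e-01]
 [ 0.000e+00 -3.750e-02  5.298e-01]
 [ 0.000e+00 -4.000e-04  4.207e-01]
 [ 0.000e+00  0.000e+00  3.278e-01]]
res mm 0.0
```

```bash
cat > plan.py <<'E'
from kin import *
rack0=np.array([.477,-.284,0]);ry=np.radians(22.6)
def rz(a):return R.from_euler('z',a).as_matrix()
def hull_rack(o=rack0,yaw=ry):  # hull frame in world when in rack
    X=rz(yaw);M=np.c_[X[:,1],[0,0,1],X[:,0]];return o+X@[-.011,0,.042],M
def hull_flat(psi,xy,z=0.):return np.r_[xy,z],rz(psi)
def tool(hp,hM,tcp,phi):
    a=np.array([0,-np.cos(phi),-np.sin(phi)]);y=np.array([-1.,0,0]);xx=np.cross(y,a)
    return hp+hM@np.array(tcp),hM@np.c_[xx,y,a]
E
python3 - <<'E'
from plan import *
st=telemetry.observe();q=st['qpos']
phi=np.radians(25);tcp=[-.034,-.008,.034]
hp,hM=hull_rack();p,M=tool(hp,hM,tcp,phi);print(p,R.from_matrix(M).as_euler('xyz'))
for back in(.17,.1,.0):
    q,e,a=ik(p-M[:,2]*back,M,q);print('grasp',back,q.round(2),e.round(4),a.round(2))
qg=q
for psi in (112.6,130,150,172):
  for xy in([.47,-.02],[.50,-.05],[.53,-.1]):
    q=qg;bad=0
    for f in np.linspace(0,1,10):
        # interp: lift then rotate
        z=.12*np.sin(np.pi*min(1,f*1)) 
        h0,m0=hull_rack();h1,m1=hull_flat(np.radians(psi),xy)
        rv=R.from_matrix(m0.T@m1).as_rotvec();m=m0@R.from_rotvec(rv*f).as_matrix();h=h0*(1-f)+h1*f+[0,0,z]
        p,M=tool(h,m,tcp,phi);q,e,a=ik(p,M,q);bad=max(bad,e*1000+a)
    pts,_=fk(q);print(psi,xy,q.round(2),round(bad,2),'wrist',pts[2].round(3))
E
```

```text
[ 0.51129988 -0.30655035  0.034     ] [3.14159265 0.43633231 0.39444441]
grasp 0.17 [-0.14  0.9   0.72  1.34 -0.23  1.37 -0.65] 0.0 0.0
grasp 0.1 [-0.12  0.94  0.69  1.45 -0.25  1.22 -0.63] 0.0 0.0
grasp 0.0 [-0.08  1.02  0.65  1.57 -0.28  1.02 -0.6 ] 0.0 0.0
112.6 [0.47, -0.02] [ 1.51  1.52 -1.03  2.22 -1.26  0.16  1.43] 27.73 wrist [ 0.263 -0.271  0.129]
112.6 [0.5, -0.05] [ 1.48  1.47 -1.04  2.16 -1.26  0.16  1.37] 23.99 wrist [ 0.289 -0.289  0.142]
112.6 [0.53, -0.1] [ 1.47  1.42 -1.04  2.09 -1.26  0.16  1.31] 18.03 wrist [ 0.308 -0.318  0.154]
130 [0.47, -0.02] [ 1.4   1.4  -1.01  2.21 -1.26  0.16  1.42] 9.59 wrist [ 0.294 -0.267  0.16 ]
130 [0.5, -0.05] [ 1.39  1.37 -1.01  2.15 -1.26  0.16  1.38] 5.68 wrist [ 0.315 -0.283  0.166]
130 [0.53, -0.1] [ 1.39  1.35 -1.02  2.08 -1.2   0.16  1.3 ] 0.0 wrist [ 0.33  -0.312  0.173]
150 [0.47, -0.02] [ 0.99  1.1  -0.56  2.09 -1.26  0.66  1.39] 0.0 wrist [ 0.355 -0.287  0.173]
150 [0.5, -0.05] [ 0.88  1.06 -0.41  1.99 -1.26  0.81  1.33] 0.0 wrist [ 0.385 -0.317  0.173]
150 [0.53, -0.1] [ 0.81  1.06 -0.26  1.86 -1.23  0.97  1.24] 0.0 wrist [ 0.415 -0.367  0.173]
172 [0.47, -0.02] [ 0.67  1.06 -0.25  1.85 -0.98  1.06  1.21] 0.0 wrist [ 0.463 -0.311  0.173]
172 [0.5, -0.05] [ 0.67  1.08 -0.24  1.74 -0.93  1.12  1.14] 0.0 wrist [ 0.493 -0.341  0.173]
172 [0.53, -0.1] [ 0.69  1.12 -0.21  1.59 -0.88  1.22  1.06] 0.0 wrist [ 0.523 -0.391  0.173]
```

Run:
```python
from plan import *
hp,hM=hull_rack();p,M=tool(hp,hM,[-.034,-.008,.034],np.radians(25))
rel(p-M[:,2]*.2,M)
```

```text
shift [-0.4479 -0.075   0.0116] turn [ 0.2992 -0.3626  1.348 ] rows 8
```

Emit:
carry_out([
  [-0.448,-0.075,0.012,0.299,-0.363,1.348,60],
  [-0.448,-0.075,0.012,0.299,-0.363,1.348,60],
  [-0.448,-0.075,0.012,0.299,-0.363,1.348,60],
  [-0.448,-0.075,0.012,0.299,-0.363,1.348,60],
  [-0.448,-0.075,0.012,0.299,-0.363,1.348,60],
  [-0.448,-0.075,0.012,0.299,-0.363,1.348,60],
  [-0.448,-0.075,0.012,0.299,-0.363,1.348,60],
  [-0.448,-0.075,0.012,0.299,-0.363,1.348,60],
  [-0.448,-0.075,0.012,0.299,-0.363,1.348,60],
  [-0.448,-0.075,0.012,0.299,-0.363,1.348,60],
])

```text
clock: 9.88
position: [0.589, -0.2735, 0.2135]
tool_rot: [-3.141, 0.438, 0.397]
force: [0.8, -0.0, -0.0]
grip_width: 0.0656
```

Run:
```python
from h import *
st=log();p,d=imaging.grab_frame('wrist');np.savez('/tmp/w4.npz',p=p,d=d,pos=st['position'],rot=st['tool_rot'])
cv2.imwrite('pics/w4.png',p)
```

```text
t 9.88 p [ 0.589  -0.2735  0.2135] rpy [-3.1406  0.4384  0.397 ] q [-0.154  0.909  0.764  1.282 -0.251  1.435 -0.631] F [ 0.8 -0.  -0. ] M [ 0.16 -0.45 -0.05] w 0.0656
```

View pics/w4.png

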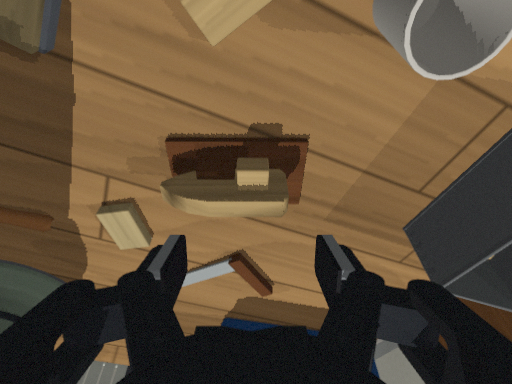

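Run:
```python
from plan import *
z=np.load('/tmp/w4.npz');st=dict(position=z['pos'],tool_rot=z['rot']);p,d=z['p'],z['d']
C=cloud('wrist',d,st)
L=(C-rack0)@rz(ry)*1000
s=cv2.resize(p[120:230,150:325],None,fx=4.5,fy=4.5,interpolation=cv2.INTER_CUBIC);cv2.imwrite('pics/w4c.png',s)
np.set_printoptions(linewidth=250,suppress=True)
for name,a in zip('xyz',(0,1,2)):
    print(name)
    for v in range(132,222,5):print(v,L[v,160:316:8,a].round(0).astype(int))
```

```text
x
132 [55 56 56 56 57 56 56 56 56 56 57 56 56 56 57 56 57 57 56 56]
137 [ 49  50  49  49  50  50  49  49  50  49  49  50 229  50  50  50  50  50  49  49]
142 [42 49 48 48 48 49 48 48 49 49 49 48 48 48 48 49 48 49 50 43]
147 [35 41 41 41 42 42 41 41 42 41 42 41 42 42 42 42 41 42 42 36]
152 [28 35 35 35 34 35 35 35 35 36 35 35 35 35 35 35 35 35 35 29]
157 [20 27 27 27 28 28 27 27 27 28 27 27 27 27 28 28 28 28 28 21]
162 [13 13 20 20 20 23 23 23 23 24 40 40 41 40 20 20 21 20 20 13]
167 [ 5  5 13 13 12 23 24 23 22 23 41 40 40 40 12 13 13 13 12  6]
172 [-3 -3  5  4 11 22 22 22 22 23 38 38 38 38 10 10  5  4 -3 -3]
177 [-12 -11  10   9  10  15  15  15  15  15  31  31  31  31  11  10  -4  -2 -10 -11]
182 [-19  11  11  10  11  11  10   9  10  10  24  23  24  24  11  10 -12 -11 -20 -20]
187 [ 10  11  10  10  10  11  10  10  10  11  16  17  16  17  10  11 -20 -19 -28 -28]
192 [-38  10  12  10  10   9  11  10  10  10  11  11  11  10  10  10 -29 -29 -37 -37]
197 [-47   1   7  11  10  10  10  11   9   9  10  11  10   9  10  10  10 -37 -47 -47]
202 [-56  -8  -1   4   8  10  10  10  11  10  10  11  
[... 2709 characters left out ...]
 26 24 26 50 50 49 49 10 11 11 10 10  1]
172 [ 0  0 11 10 19 33 34 34 34 35 56 55 55 56 17 17 10 10  0  0]
177 [-1  0 29 27 28 34 35 35 35 34 56 55 56 56 29 28  9 12  2  1]
182 [ 1 39 39 38 39 39 38 37 38 38 56 55 55 55 38 38 10 11  0  0]
187 [47 48 48 48 48 48 48 48 47 48 54 56 54 56 47 48 10 11  0  1]
192 [ 0 56 58 56 56 56 57 56 57 56 58 57 57 56 56 56 11 11  1  1]
197 [ 0 55 62 67 65 65 65 66 64 64 65 66 65 64 65 64 65 11  0  0]
202 [ 1 53 62 67 71 74 73 73 74 73 73 75 73 73 74 74 11 10  1  0]
207 [  1   1  62  67  70  73  74  74  74  75 314  74  75  75  74  74   0   0   1   1]
212 [ 0  0  1  0 70 72 75 74 74 74 74 74 74 74 75 75 -1  0  0  1]
217 [1 1 0 0 1 0 0 0 0 2 0 1 0 1 0 0 1 1 0 0]
```

View pics/w4c.png

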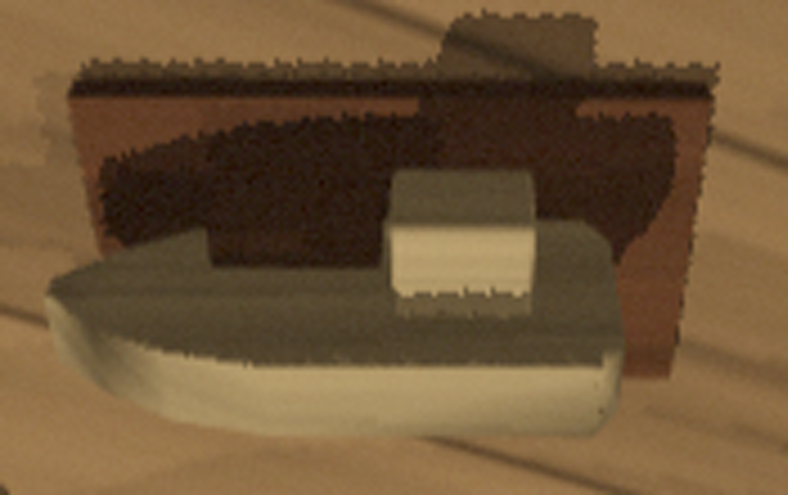

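Run:
```python
from plan import *
z=np.load('/tmp/w4.npz');st=dict(position=z['pos'],tool_rot=z['rot']);p,d=z['p'],cv2.medianBlur(z['d'],3)
L=(cloud('wrist',d,st)-rack0)@rz(ry)*1000
m=np.zeros(d.shape,bool);m[155:195,225:285]=True
w=m&(L[...,0]>14)&(L[...,2]>52)&(L[...,2]<60);P=L[w];print('wh top x',np.percentile(P[:,0],[1,99]),'y',np.percentile(P[:,1],[.5,99.5]),'z',P[:,2].mean())
w=m&(L[...,2]>40)&(L[...,2]<52)&(L[...,0]>35);P=L[w];print('face x',P[:,0].mean(),P[:,1].min(),P[:,1].max())
m[:]=False;m[195:215,155:320]=True
P=L[m&(L[...,2]>50)];print('hull y',P[:,1].min(),P[:,1].max(),'x',P[:,0].min(),P[:,0].max())
m[:]=False;m[178:200,170:290]=True
P=L[m&(abs(L[...,0]-10.5)<3)];print('deck slope',np.polyfit(P[:,1],P[:,0],1),np.polyfit(P[:,2],P[:,0],1))
q=st0=telemetry.observe()['qpos']
for ph in(30,35):
  hp,hM=hull_rack();p,M=tool(hp,hM,[-.034,-.005,.035],np.radians(ph))
  for back in(.1,0):
    q,e,a=ik(p-M[:,2]*back,M,q);print(ph,q.round(2),e,a)
```

```text
wh top x [15.03351705 40.34510959] y [-53.11175252 -17.54326311] z 55.072387657327404
face x 40.04290022942132 -53.13317882990966 -17.452534925104537
hull y -76.19142095478254 69.31588929190453 x -12.650210914925792 10.947058114213442
deck slope [1.75952195e-03 1.03134855e+01] [-1.02785466e-02  1.08370688e+01]
30 [-0.15  1.02  0.74  1.37 -0.25  1.32 -0.64] 4.607994815065739e-08 0.00010079022553525004
30 [-0.12  1.08  0.7   1.51 -0.28  1.11 -0.61] 7.746664248781875e-08 0.00020031748963513283
35 [-0.16  1.08  0.75  1.29 -0.22  1.4  -0.67] 1.291511902029735e-07 0.0003141111883533543
35 [-0.14  1.13  0.72  1.45 -0.24  1.19 -0.65] 8.559622517059573e-08 0.00021697444243130306
```

```bash
sed -i 's/\[-.011,0,.042\]/[-.0115,-.0013,.042]/' plan.py
python3 - <<'E'
from plan import *
hp,hM=hull_rack();p,M=tool(hp,hM,[-.034,-.005,.035],np.radians(30))
print(p);rel(p-M[:,2]*.05,M);rel(p,M)
E
```

```text
[ 0.51226106 -0.30755838  0.037     ]
shift [0.0031 0.0021 0.1462] turn [ 0.0004 -0.0858  0.0025] rows 3
shift [-0.0012  0.0021  0.196 ] turn [ 0.0004 -0.0858  0.0025] rows 4
```

Emit:
carry_out([
  [0.003,0.002,0.06,0,-0.086,0.0025,60],
  [0.003,0.002,0.11,0,-0.086,0.0025,60],
  [0.003,0.002,0.146,0,-0.086,0.0025,60],
  [0.001,0.002,0.17,0,-0.086,0.0025,60],
  [-0.001,0.002,0.19,0,-0.086,0.0025,60],
  [-0.001,0.002,0.196,0,-0.086,0.0025,60],
  [-0.001,0.002,0.196,0,-0.086,0.0025,60],
])

```text
clock: 10.8
position: [0.5127, -0.3079, 0.0377]
tool_rot: [3.14, 0.523, 0.393]
force: [-0.1, -0.2, -0.1]
grip_width: 0.0653
```

Run:
```python
from plan import *
st=log()
hp,hM=hull_rack();p,M=tool(hp,hM,[-.034,-.005,.035],np.radians(30));rel(p,M,st)
p,d=imaging.grab_frame('wrist');cv2.imwrite('pics/w5.png',p)
```

```text
t 10.8 p [ 0.5127 -0.3079  0.0377] rpy [3.14   0.5234 0.3925] q [-0.119  1.08   0.704  1.507 -0.276  1.111 -0.612] F [-0.1 -0.2 -0.1] M [ 0.16 -0.47 -0.03] w 0.0653
shift [ 0.0001 -0.0005  0.0008] turn [ 0.0006 -0.0002 -0.0017] rows 1
```

View pics/w5.png

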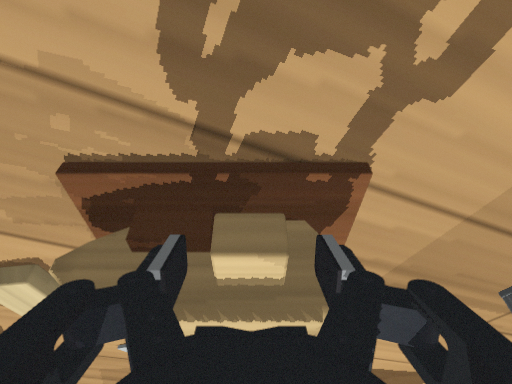

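The wheelhouse (214–288, 213–278) sits centred between the pads (185 and 317). Closing on it now.

Emit:
carry_out([
  [0,0,0,0,0,0,255],
  [0,0,0,0,0,0,255],
  [0,0,0,0,0,0,255],
  [0,0,0,0,0,0,255],
  [0,0,0,0,0,0,255],
], force=70)

```text
clock: 11.48
position: [0.5129, -0.3084, 0.0382]
tool_rot: [3.139, 0.523, 0.391]
force: [2.6, 3.0, 7.8]
grip_width: 0.0345
```

Run:
```python
from plan import *
st=log()
p,d=imaging.grab_frame('wrist');cv2.imwrite('pics/w6.png',p)
R0=R.from_euler('xyz',st['tool_rot']).as_matrix();print('up in tool',R0.T@[0,0,1])
```

```text
t 11.47 p [ 0.5129 -0.3084  0.0382] rpy [3.1393 0.5231 0.3914] q [-0.119  1.08   0.705  1.506 -0.276  1.111 -0.612] F [2.6 3.  7.8] M [ 0.52  0.03 -0.3 ] w 0.0345
up in tool [-0.49953953  0.00200765 -0.86628877]
```

View pics/w6.png

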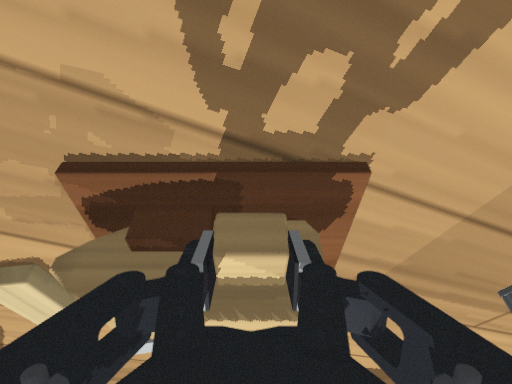

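The jaws grip the wheelhouse between (213,260) and (290,260), 34.5 mm wide. Lifting straight up.

Emit:
carry_out([
  [-0.005,0,-0.0087,0,0,0,255],
  [-0.015,0,-0.026,0,0,0,255],
  [-0.03,0,-0.052,0,0,0,255],
  [-0.045,0,-0.078,0,0,0,255],
  [-0.06,0,-0.104,0,0,0,255],
  [-0.065,0,-0.1126,0,0,0,255],
  [-0.065,0,-0.1126,0,0,0,255],
])

```text
clock: 12.4
position: [0.5123, -0.3083, 0.1678]
tool_rot: [3.139, 0.523, 0.391]
force: [0.2, -0.6, -3.0]
grip_width: 0.0345
```

Run:
```python
from plan import *
st=log()
p,d=imaging.grab_frame('wrist');cv2.imwrite('pics/w7.png',p)
```

```text
t 12.4 p [ 0.5123 -0.3083  0.1678] rpy [3.1394 0.5231 0.391 ] q [-0.153  0.92   0.783  1.471 -0.203  1.295 -0.587] F [ 0.2 -0.6 -3. ] M [ 0.27 -0.82 -0.04] w 0.0345
```

View pics/w7.png

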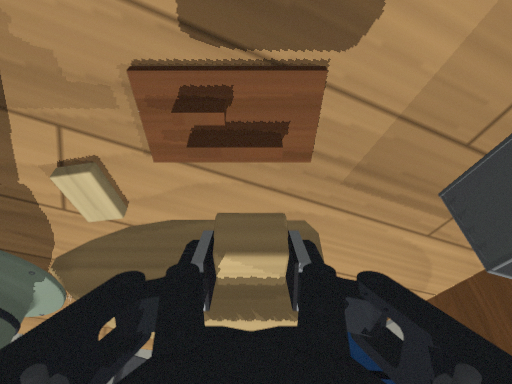

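Run:
```python
from plan import *
st=telemetry.observe();q=st['qpos'];T=np.array([-.034,-.004,.035]);ph=np.radians(30)
R0=R.from_euler('xyz',st['tool_rot']).as_matrix();p0=st['position']
h1,m1=hull_flat(np.radians(172),[.45,-.02],.05);p1,M1=tool(h1,m1,T,ph)
t,w=rel(p1,M1,st)
_,Mt=tool(np.zeros(3),np.eye(3),T,ph)  # tool in hull frame
c=np.array([[x,y,z] for x,y in((-.075,.032),(-.075,-.032),(.015,.032),(.015,-.032),(.075,0)) for z in(0,.022)])
for f in np.linspace(0,1,13):
    M=R0@R.from_rotvec(w*f).as_matrix();p=p0+(p1-p0)*f
    q,e,a=ik(p,M,q);hM=M@Mt.T;hp=p-hM@T;pts,_=fk(q)
    print(round(f,2),q.round(2),round(e*1000,2),round(a,2),'hull minz',((c@hM.T+hp)[:,2].min()).round(3),'wr',pts[2].round(2),'body z',(p-M[:,2]*.073)[2].round(3))
```

```text
shift [ 0.1137 -0.2762  0.0287] turn [ 0.297   1.4158 -1.1054] rows 10
0.0 [-0.15  0.92  0.78  1.47 -0.2   1.29 -0.59] 0.0 0.0 hull minz 0.139 wr [ 0.66 -0.25  0.45] body z 0.23
0.08 [-0.14  0.84  0.73  1.55 -0.25  1.21 -0.5 ] 0.0 0.0 hull minz 0.126 wr [ 0.63 -0.24  0.46] body z 0.227
0.17 [-0.11  0.77  0.66  1.63 -0.3   1.14 -0.39] 0.0 0.0 hull minz 0.113 wr [ 0.6  -0.25  0.47] body z 0.223
0.25 [-0.06  0.71  0.59  1.7  -0.36  1.07 -0.27] 0.0 0.0 hull minz 0.102 wr [ 0.57 -0.25  0.47] body z 0.218
0.33 [ 0.    0.67  0.5   1.76 -0.44  1.02 -0.13] 0.0 0.0 hull minz 0.091 wr [ 0.55 -0.26  0.46] body z 0.211
0.42 [ 0.08  0.64  0.41  1.81 -0.52  0.97  0.02] 0.0 0.0 hull minz 0.082 wr [ 0.52 -0.26  0.45] body z 0.204
0.5 [ 0.17  0.63  0.32  1.86 -0.61  0.95  0.19] 0.0 0.0 hull minz 0.074 wr [ 0.5  -0.27  0.44] body z 0.195
0.58 [ 0.26  0.63  0.23  1.9  -0.71  0.93  0.38] 0.0 0.0 hull minz 0.067 wr [ 0.48 -0.28  0.41] body z 0.185
0.67 [ 0.35  0.65  0.13  1.93 -0.8   0.94  0.56] 0.0 0.0 hull minz 0.061 wr [ 0.47 -0.29  0.39] body z 0.174
0.75 [ 0.44  0.69  0.05  1.95 -0.88  0.96  0.74] 0.0 0.0 hull minz 0.057 wr [ 0.45 -0.3   0.36] body z 0.162
0.83 [ 0.51  0.75 -0.03  1.96 -0.94  0.99  0.9 ] 0.0 0.0 hull minz 0.053 wr [ 0.45 -0.3   0.33] body z 0.149
0.92 [ 0.57  0.82 -0.11  1.96 -0.98  1.03  1.05] 0.0 0.0 hull minz 0.051 wr [ 0.44 -0.3   0.29] body z 0.136
1.0 [ 0.61  0.9  -0.17  1.95 -0.99  1.07  1.19] 0.0 0.0 hull minz 0.05 wr [ 0.44 -0.3   0.25] body z 0.121
```

Emit:
carry_out([
  [0.011,-0.028,0.003,0.03,0.142,-0.111,255],
  [0.023,-0.055,0.006,0.059,0.283,-0.221,255],
  [0.034,-0.083,0.009,0.089,0.425,-0.332,255],
  [0.045,-0.11,0.011,0.119,0.566,-0.442,255],
  [0.057,-0.138,0.014,0.149,0.708,-0.553,255],
  [0.068,-0.166,0.017,0.178,0.849,-0.663,255],
  [0.08,-0.193,0.02,0.208,0.991,-0.774,255],
  [0.091,-0.221,0.023,0.238,1.133,-0.884,255],
  [0.102,-0.249,0.026,0.267,1.274,-0.995,255],
  [0.1137,-0.2762,0.0287,0.297,1.4158,-1.1054,255],
])

```text
clock: 13.7
position: [0.4839, -0.0207, 0.0847]
tool_rot: [3.136, -1.051, 1.436]
force: [0.1, -0.3, -2.4]
grip_width: 0.0346
```

Run:
```python
from plan import *
st=log()
T=np.array([-.034,-.004,.035]);ph=np.radians(30)
h1,m1=hull_flat(np.radians(172),[.45,-.02],.05);p1,M1=tool(h1,m1,T,ph)
rel(p1,M1,st)
p,d=imaging.grab_frame('wrist');cv2.imwrite('pics/w8.png',p)
p,d=imaging.grab_frame('scene');cv2.imwrite('pics/s8.png',cv2.resize(p[100:330,100:400],None,fx=2.6,fy=2.6))
```

```text
t 13.7 p [ 0.4839 -0.0207  0.0847] rpy [ 3.1364 -1.0513  1.4361] q [ 0.638  0.9   -0.205  1.946 -0.978  1.052  1.177] F [ 0.1 -0.3 -2.4] M [-1.41  0.15 -0.01] w 0.0346
shift [ 0.0002  0.0003 -0.0002] turn [ 0.0009 -0.0041  0.0025] rows 1
```

View pics/w8.png

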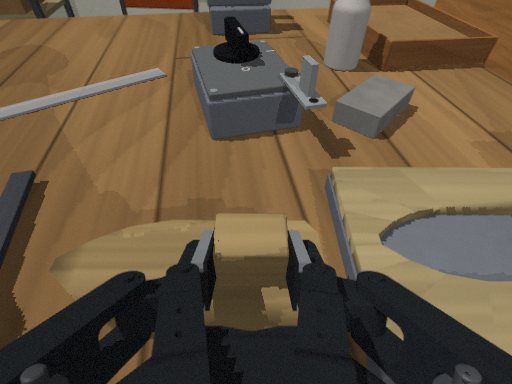

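View pics/s8.png

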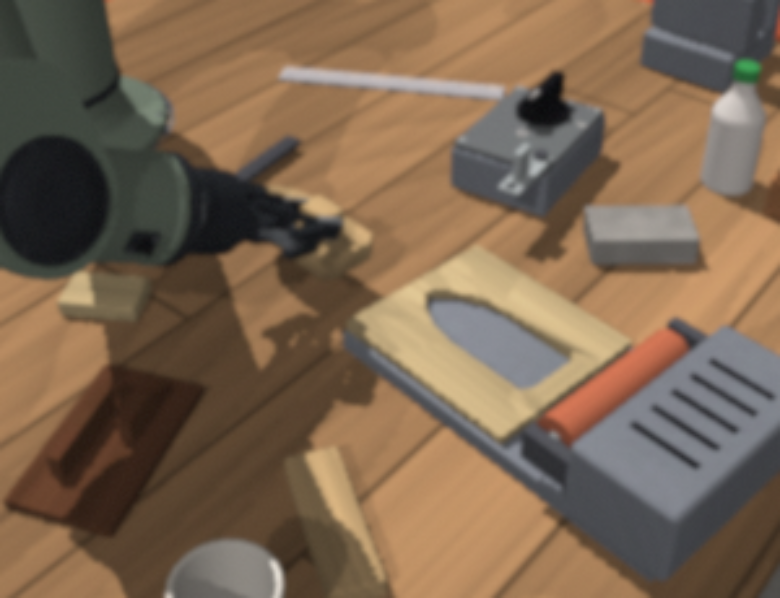

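Run:
```python
from plan import *
st=log()
p,d=imaging.grab_frame('wrist');d=cv2.medianBlur(d,3);C=cloud('wrist',d,st)
for n,(u0,u1,v0,v1) in dict(deckL=(80,170,240,265),whtop=(222,280,222,250)).items():
    P=C[v0:v1,u0:u1].reshape(-1,3);P=P[(P[:,2]>.03)&(P[:,2]<.13)]
    c=P.mean(0);A=np.linalg.svd(P-c)[2][2];A*=np.sign(A[2]);print(n,len(P),c.round(4),'normal',A.round(3),'rms',np.std((P-c)@A).round(4))
# top camera also
p,d=imaging.grab_frame('top');C=cloud('top',cv2.medianBlur(d,3))
m=(C[...,2]>.05)&(C[...,2]<.09)&(C[...,0]>.36)&(C[...,0]<.46)&(abs(C[...,1])<.08)
print('top deck',m.sum(),C[m].mean(0))
```

```text
t 13.8 p [ 0.4825 -0.0198  0.0824] rpy [-3.1333 -1.0533  1.4244] q [ 0.638  0.905 -0.205  1.947 -0.978  1.051  1.175] F [ 0.9 -0.4 -2.2] M [-1.43  0.18 -0.01] w 0.0342
deckL 2207 [ 0.4115 -0.0062  0.0704] normal [0.016 0.005 1.   ] rms 0.0003
whtop 1624 [ 0.4807 -0.0261  0.0995] normal [ 0.011 -0.002  1.   ] rms 0.0002
top deck 464 [ 0.42278934 -0.01693024  0.07067733]
```

Emit:
carry_out([
  [-0.013,0,0.0075,0,0,0,255],
  [-0.026,0,0.015,0,0,0,255],
  [-0.036,0,0.021,0,0,0,255],
  [-0.04,0,0.0232,0,0,0,255],
  [-0.0412,0,0.0238,0,0,0,255],
  [-0.0412,0,0.0238,0,0,0,255],
])

```text
clock: 14.65
position: [0.4845, -0.0211, 0.0378]
tool_rot: [3.141, -1.047, 1.432]
force: [0.3, 1.3, -2.6]
grip_width: 0.0346
```

Run:
```python
from plan import *
st=log()
R0=R.from_euler('xyz',st['tool_rot']).as_matrix();print('down in tool',(R0.T@[0,0,-1]).round(3))
p,d=imaging.grab_frame('wrist');d=cv2.medianBlur(d,3);C=cloud('wrist',d,st)
for n,(u0,u1,v0,v1) in dict(deckL=(80,170,240,265),whtop=(222,280,222,250)).items():
    P=C[v0:v1,u0:u1].reshape(-1,3);P=P[(P[:,2]>.012)&(P[:,2]<.13)]
    c=P.mean(0);A=np.linalg.svd(P-c)[2][2];A*=np.sign(A[2]);print(n,len(P),c.round(4),'normal',A.round(3),'rms',np.std((P-c)@A).round(4))
```

```text
t 14.65 p [ 0.4845 -0.0211  0.0378] rpy [ 3.1408 -1.0467  1.4319] q [ 0.639  0.989 -0.206  1.924 -0.988  1.005  1.232] F [ 0.3  1.3 -2.6] M [-1.3  0.1  0. ] w 0.0346
down in tool [-0.866 -0.     0.5  ]
deckL 2207 [ 0.4135 -0.0076  0.0255] normal [0.013 0.017 1.   ] rms 0.0003
whtop 1624 [ 0.4826 -0.0273  0.055 ] normal [0.01  0.004 1.   ] rms 0.0002
```

Emit:
carry_out([
  [-0.0013,0,0.0008,0,0,0,255],
  [-0.0022,0,0.0012,0,0,0,255],
  [-0.003,0,0.0017,0,0,0,255],
  [-0.003,0,0.0017,0,0,0,255],
])

```text
clock: 15.2
position: [0.4844, -0.0212, 0.0348]
tool_rot: [3.14, -1.048, 1.432]
force: [-3.1, -4.2, 8.4]
grip_width: 0.0343
```

Run:
```python
from plan import *
st=log()
```

```text
t 15.2 p [ 0.4844 -0.0212  0.0348] rpy [ 3.1403 -1.0477  1.4324] q [ 0.64   0.996 -0.207  1.922 -0.989  1.003  1.236] F [-3.1 -4.2  8.4] M [ 0.04 -0.03  0.43] w 0.0343
```

Emit:
carry_out([
  [0,0,0,0,0,0,130],
  [0,0,0,0,0,0,80],
  [0,0,0,0,0,0,80],
  [0,0,0,0,0,0,80],
  [0,0,-0.02,0,0,0,80],
  [0,0,-0.05,0,0,0,80],
  [0,0,-0.09,0,0,0,80],
  [0.05,0,-0.1,0,0,0,80],
  [0.1,0,-0.1,0,0,0,80],
  [0.1,0,-0.1,0,0,0,80],
])

```text
clock: 16.45
position: [0.4798, -0.0571, 0.1741]
tool_rot: [3.133, -1.045, 1.44]
force: [-0.1, -0.2, -0.2]
grip_width: 0.0587
```

Run:
```python
from plan import *
st=log()
p,d=imaging.grab_frame('wrist');cv2.imwrite('pics/w9.png',p);np.savez('/tmp/w9.npz',p=p,d=d,pos=st['position'],rot=st['tool_rot'])
p,d=imaging.grab_frame('top');cv2.imwrite('pics/t9.png',cv2.resize(p[100:300,150:400],None,fx=3,fy=3));np.savez('/tmp/t9.npz',p=p,d=d)
```

```text
t 16.45 p [ 0.4798 -0.0571  0.1741] rpy [ 3.133  -1.0452  1.44  ] q [ 0.659  0.741 -0.155  1.914 -0.91   1.212  1.049] F [-0.1 -0.2 -0.2] M [-0.94  0.12 -0.05] w 0.0587
```

View pics/w9.png

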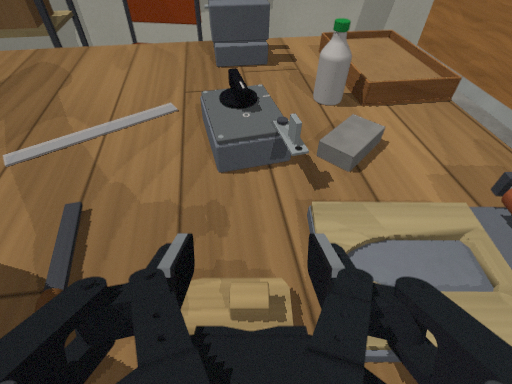

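View pics/t9.png

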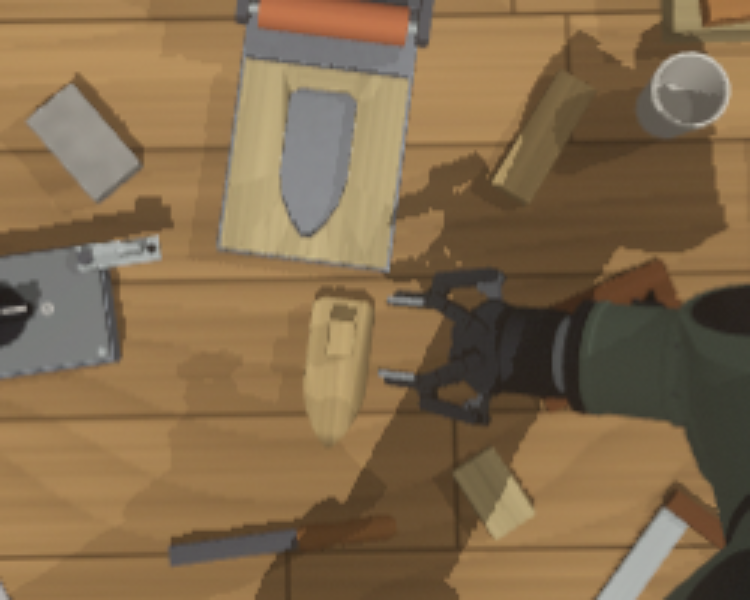

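Hull lies flat at crop (338,365), wheelhouse up, bow towards the robot. The rack is empty and nothing else has moved. Next comes a vertical view of hull and nest.

Run:
```python
from plan import *
st=telemetry.observe()
M=down(np.radians(82));rel([.56,-.02,.24],M,st);q,e,a=ik(np.array([.56,-.02,.24]),M,st['qpos']);print(q,e,a)
```

```text
shift [0.084  0.0747 0.0081] turn [ 1.3000e-03 -1.0453e+00  2.0000e-04] rows 6
[-0.21163572  0.41494696  0.19221521  1.77207263 -0.09395617  0.96346549
 -0.12127176] 3.5649958756395203e-07 0.0017014007250593297
```

Emit:
carry_out([
  [0.084,0.075,0.008,0.001,-1.045,0,80],
  [0.084,0.075,0.008,0.001,-1.045,0,80],
  [0.084,0.075,0.008,0.001,-1.045,0,80],
  [0.084,0.075,0.008,0.001,-1.045,0,80],
  [0.084,0.075,0.008,0.001,-1.045,0,80],
  [0.084,0.075,0.008,0.001,-1.045,0,80],
  [0.084,0.075,0.008,0.001,-1.045,0,80],
  [0.084,0.075,0.008,0.001,-1.045,0,80],
  [0.084,0.075,0.008,0.001,-1.045,0,80],
])

```text
clock: 17.68
position: [0.5601, -0.021, 0.2393]
tool_rot: [-3.14, -0.002, 1.429]
force: [-0.6, -0.5, 0.4]
grip_width: 0.0583
```

Run:
```python
from plan import *
st=log()
p,d=imaging.grab_frame('wrist');cv2.imwrite('pics/w10.png',p);np.savez('/tmp/w10.npz',p=p,d=d,pos=st['position'],rot=st['tool_rot'])
```

```text
t 17.68 p [ 0.5601 -0.021   0.2393] rpy [-3.1402e+00 -2.4000e-03  1.4287e+00] q [-0.209  0.417  0.193  1.772 -0.098  0.963 -0.118] F [-0.6 -0.5  0.4] M [ 0.02 -0.02  0.01] w 0.0583
```

View pics/w10.png

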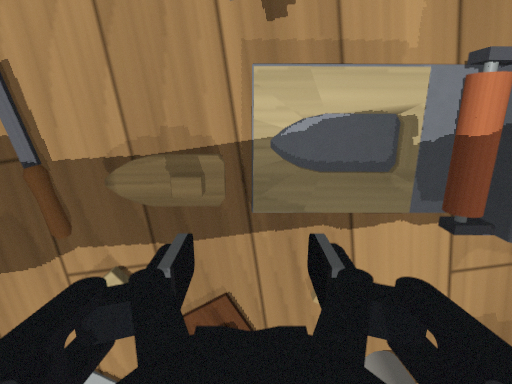

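```bash
cat > fit.py <<'E'
from plan import *
def outline(mask,z,n,st):
    cs=cv2.findContours(mask.astype('u1'),cv2.RETR_EXTERNAL,cv2.CHAIN_APPROX_NONE)[0];c=max(cs,key=cv2.contourArea)
    # filled polygon -> add half pixel bias by contour of 4x upsample
    big=cv2.resize(mask.astype('f4'),None,fx=4,fy=4,interpolation=cv2.INTER_LINEAR);big=cv2.GaussianBlur(big,(0,0),3)
    c=max(cv2.findContours((big>.5).astype('u1'),cv2.RETR_EXTERNAL,cv2.CHAIN_APPROX_NONE)[0],key=cv2.contourArea)[:,0].astype(float)
    return atz(n,(c+.5)/4-.5,z,st)[:,:2]
def fitout(W,bowdir_guess,grow):
    # fit frame (cx,cy,psi): straight sides y=+-(32+g) for -60<x<10, stern x=-(75+g)
    r=cv2.minAreaRect((W*1000).astype('f4'));
    def loc(v):
        c,s=np.cos(v[2]),np.sin(v[2]);return (W-v[:2])@np.array([[c,-s],[s,c]])
    W0=W.mean(0);v=np.r_[W0-0*W0,bowdir_guess]
    g=0.
    for it in range(30):
        def f(u):
            l=loc(u);l0=loc(v)
            side=(abs(l0[:,0]+.025)<.035)&(abs(l0[:,1])>.02);st=(l0[:,0]<-.06)&(abs(l0[:,1])<.02)
            a=(abs(l[side,1])-u[3]);b=(-l[st,0]-.043-u[3])
            a2=l[side,1]-np.sign(l0[side,1])*u[3]
            return np.r_[a2,b]
        r2=least_squares(f,np.r_[v[:3],.032+grow if it==0 else v[3]],loss='soft_l1',f_scale=.001).x
        if it and np.abs(r2-v).max()<1e-6:break
        v=r2
    l=loc(v);return v,l[:,0].max(),l[:,0].min(),r
E
python3 - <<'E'
from fit import *
z=np.load('/tmp/w10.npz');st=dict(position=z['pos'],tool_rot=z['rot']);d=cv2.medianBlur(z['d'],3);C=cloud('wrist',d,st);H=C[...,2]
def big(m,box):
    b=np.zeros(m.shape,bool);u0,u1,v0,v1=box;b[v0:v1,u0:u1]=m[v0:v1,u0:u1]
    n,l,s,c=cv2.connectedComponentsWithStats(b.astype('u1'));return l==1+np.argmax(s[1:,4])
hm=big(H>.014,(95,232,145,215));W=outline(hm,.022,'wrist',st);v,bx,sx,r=fitout(W,np.radians(172),0);print('hull',v.round(4),np.degrees(v[2]).round(2),bx,sx,r)
nm=big(H<.0285,(265,405,104,182));W=outline(nm,.032,'wrist',st);v,bx,sx,r=fitout(W,np.radians(172),.003);print('nest',v.round(4),np.degrees(v[2]).round(2),bx,sx,r)
print('board z',np.median(H[80:100,300:380]),'deck',np.median(H[165:200,140:165]),'floor',np.median(H[130:155,320:360]))
bm=big(H>.026,(245,420,55,220))
# wheelhouse top
wm=big(H>.046,(150,225,150,215));P=C[wm];print('wh',P.mean(0).round(4),cv2.minAreaRect((P[:,:2]*1000).astype('f4')))
E
```

```text
hull [ 0.4489 -0.0217  3.0115  0.0325] 172.55 0.0760547405031824 -0.07606021135031514 ((448.89349365234375, -21.555496215820312), (65.34672546386719, 152.12171936035156), 81.90767669677734)
nest [ 0.6626 -0.0034  2.9996  0.0343] 171.87 0.0776108186486791 -0.07796762709184707 ((662.7998046875, -3.4601821899414062), (68.68968963623047, 155.588134765625), 81.9262466430664)
board z 0.0320577373304623 deck 0.022213413352318134 floor 0.02017385639637284
wh [ 0.4833 -0.0254  0.0519] ((482.6015625, -25.978431701660156), (25.654861450195312, 35.978328704833984), 81.47947692871094)
```

Run:
```python
from plan import *
rel([.4826,-.026,.09],down(np.radians(82.2)));rel([.4826,-.026,.026],down(np.radians(82.2)))
```

```text
shift [-0.0164 -0.0759  0.1495] turn [-0.001  -0.0023 -0.0056] rows 3
shift [-0.0166 -0.0759  0.2135] turn [-0.001  -0.0023 -0.0056] rows 4
```

Emit:
carry_out([
  [-0.016,-0.076,0.06,-0.001,-0.002,-0.006,80],
  [-0.016,-0.076,0.11,-0.001,-0.002,-0.006,80],
  [-0.0165,-0.076,0.15,-0.001,-0.002,-0.006,80],
  [-0.0165,-0.076,0.15,-0.001,-0.002,-0.006,80],
  [-0.0165,-0.076,0.17,-0.001,-0.002,-0.006,80],
  [-0.0165,-0.076,0.19,-0.001,-0.002,-0.006,80],
  [-0.0165,-0.076,0.205,-0.001,-0.002,-0.006,80],
  [-0.0165,-0.076,0.2125,-0.001,-0.002,-0.006,80],
  [-0.0165,-0.076,0.2125,-0.001,-0.002,-0.006,80],
])

```text
clock: 18.85
position: [0.483, -0.0247, 0.0274]
tool_rot: [3.141, 0.0, 1.437]
force: [0.2, 0.4, -0.1]
grip_width: 0.0582
```

Run:
```python
from plan import *
st=log()
p,d=imaging.grab_frame('wrist');cv2.imwrite('pics/w11.png',p)
```

```text
t 18.85 p [ 0.483  -0.0247  0.0274] rpy [3.1411e+00 3.0000e-04 1.4374e+00] q [-0.148  0.651  0.102  2.107 -0.162  0.391 -0.051] F [ 0.2  0.4 -0.1] M [0.06 0.05 0.01] w 0.0582
```

View pics/w11.png

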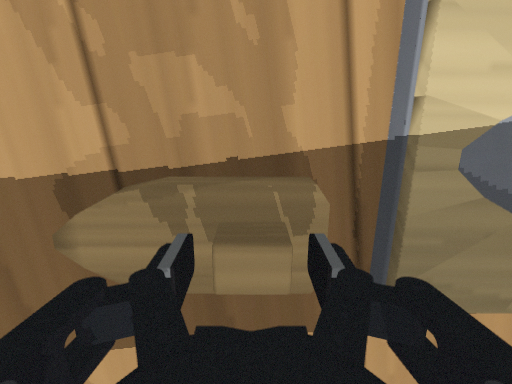

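The pads straddle the wheelhouse (213–292), and it sits between them as it should. Closing, then lifting.

Emit:
carry_out([
  [0,0,0,0,0,0,255],
  [0,0,0,0,0,0,255],
  [0,0,0,0,0,0,255],
  [0,0,0,0,0,0,255],
  [0,0,-0.01,0,0,0,255],
  [0,0,-0.03,0,0,0,255],
  [0,0,-0.05,0,0,0,255],
  [0,0,-0.06,0,0,0,255],
  [0,0,-0.06,0,0,0,255],
], force=60)

```text
clock: 20.02
position: [0.4831, -0.0246, 0.0877]
tool_rot: [3.14, 0.0, 1.438]
force: [0.4, -0.3, -1.7]
grip_width: 0.0351
```

Run:
```python
from plan import *
st=log()
nest=np.array([.6626,-.0034]);psi=np.radians(171.9)
wh=nest+rz(psi)[:2,:2]@[-.034,0]
print(wh);rel([wh[0],wh[1],.026+.06],down(psi-np.pi/2),st)
```

```text
t 20.02 p [ 0.4831 -0.0246  0.0877] rpy [3.1399e+00 1.0000e-04 1.4378e+00] q [-0.178  0.534  0.14   2.089 -0.141  0.526 -0.069] F [ 0.4 -0.3 -1.7] M [-0.01 -0.06  0.03] w 0.0351
[ 0.6962608  -0.00819064]
shift [0.0445 0.2091 0.002 ] turn [0.0017 0.     0.0084] rows 4
```

Emit:
carry_out([
  [0.012,0.052,0,0,0,0.002,255],
  [0.023,0.105,0,0,0,0.004,255],
  [0.035,0.157,0,0,0,0.006,255],
  [0.0465,0.2094,0,0.0017,0,0.0084,255],
  [0.0465,0.2094,0,0.0017,0,0.0084,255],
  [0.0465,0.2094,0,0.0017,0,0.0084,255],
  [0.0465,0.2094,0,0.0017,0,0.0084,255],
])

```text
clock: 20.9
position: [0.6955, -0.0065, 0.0869]
tool_rot: [-3.139, 0.001, 1.429]
force: [-0.6, -0.1, -1.4]
grip_width: 0.0349
```

Run:
```python
from plan import *
st=log()
p,d=imaging.grab_frame('wrist');cv2.imwrite('pics/w12.png',p);np.savez('/tmp/w12.npz',p=p,d=d,pos=st['position'],rot=st['tool_rot'])
p,d=imaging.grab_frame('top');cv2.imwrite('pics/t12.png',cv2.resize(p[100:200,200:310],None,fx=6,fy=6,interpolation=cv2.INTER_CUBIC));np.savez('/tmp/t12.npz',p=p,d=d)
```

```text
t 20.9 p [ 0.6955 -0.0065  0.0869] rpy [-3.1393e+00  5.0000e-04  1.4290e+00] q [-0.171  0.802  0.158  1.504 -0.151  0.851 -0.102] F [-0.6 -0.1 -1.4] M [-0.03 -0.05 -0.02] w 0.0349
```

View pics/w12.png

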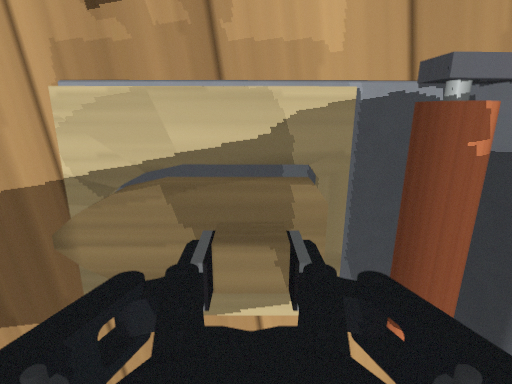

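View pics/t12.png

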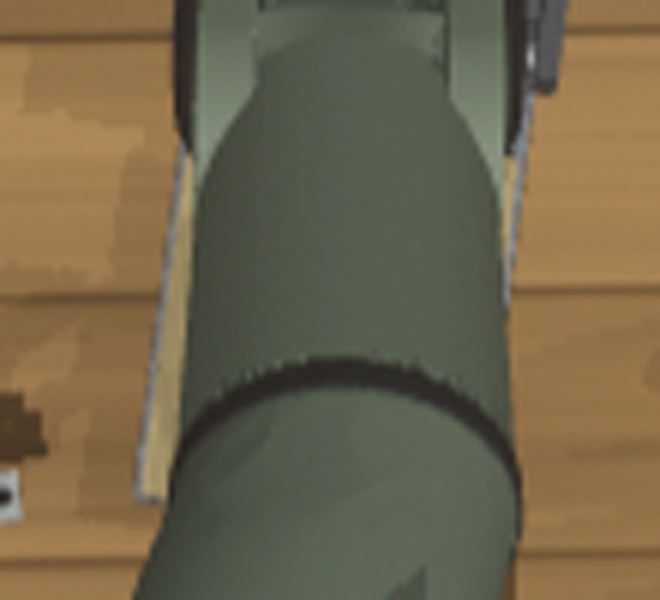

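Run:
```python
from fit import *
z=np.load('/tmp/w12.npz');st=dict(position=z['pos'],tool_rot=z['rot']);d=cv2.medianBlur(z['d'],3);C=cloud('wrist',d,st);H=C[...,2]
P=C[215:235,110:190].reshape(-1,3);P=P[P[:,2]>.07];c=P.mean(0);A=np.linalg.svd(P-c)[2][2];print('deck z',c,A*np.sign(A[2]))
nest=np.array([.6626,-.0034]);M=rz(np.radians(171.9))[:2,:2]
zd=c[2]
def tr(cols,cond,z,first=True):
    o=[]
    for u in cols:
        v=np.where(cond[140:300,u])[0]
        if len(v):o.append((u,140+v[0]-.5))
    return (atz('wrist',o,z,st)[:,:2]-nest)@M*1000
def show(n,L):print(n,'x',L[0,0].round(1),L[-1,0].round(1),'y',L[:,1].mean().round(2),'slope deg',np.degrees(np.polyfit(L[:,0]/1,L[:,1],1)[0]).round(2))
show('hull side',tr(range(200,310,5),H>.07,zd))
show('rim side',tr(range(200,300,5),H<.0285,.032))
# bow tip & stern: column extents on rows
hm=(H>.075)
us=[np.where(hm[v,40:140])[0][0]+40 for v in range(225,255) if hm[v,40:140].any()];v=225+int(np.argmin(us));print('bow px',min(us),v,((atz('wrist',[(min(us)-.5,v)],zd,st)[:,:2]-nest)@M*1000).round(1))
o=[(u,v) for v in range(195,260,6) for u in [np.where(hm[v,300:360])[0]] if len(u) for u in [300+u[-1]+.5]]
print('stern',((atz('wrist',o,zd,st)[:,:2]-nest)@M*1000).round(1).tolist())
o=[(np.where(H[v,280:330]<.0285)[0][-1]+280.5,v) for v in range(168,184,3) if (H[v,280:330]<.0285).any()]
print('rim stern',((atz('wrist',o,.032,st)[:,:2]-nest)@M*1000).round(1).tolist())
```

```text
deck z [0.64186848 0.01030108 0.08120313] [0.00503914 0.00581594 0.99997039]
hull side x -6.0 -60.2 y -34.85 slope deg -0.33
rim side x 2.3 -62.1 y -34.74 slope deg 0.01
bow px 52 235 [[76.9 -4.4]]
stern [[-69.2, -27.3], [-71.6, -24.0], [-72.8, -20.6], [-73.1, -17.3], [-72.8, -13.9], [-73.0, -10.4], [-72.7, -7.0], [-73.0, -3.4], [-72.7, 0.1], [-72.9, 3.7], [-73.2, 7.4]]
rim stern [[-73.4, -32.4], [-74.9, -30.3], [-76.4, -28.2], [-77.9, -26.1], [-78.0, -24.0], [-78.1, -21.9]]
```

Emit:
carry_out([
  [-0.0023,0.002,0.005,0,0,-0.005,255],
  [-0.0023,0.002,0.015,0,0,-0.005,255],
  [-0.0023,0.002,0.02,0,0,-0.005,255],
  [-0.0023,0.002,0.02,0,0,-0.005,255],
])

```text
clock: 21.5
position: [0.6977, -0.0089, 0.0665]
tool_rot: [-3.139, 0.0, 1.434]
force: [-0.4, 0.9, -2.7]
grip_width: 0.0347
```

```bash
cat > meas.py <<'E'
from fit import *
st=log();pic,d=imaging.grab_frame('wrist');fn=sys.argv[1];cv2.imwrite(f'pics/{fn}.png',pic)
d=cv2.medianBlur(d,3);C=cloud('wrist',d,st);H=C[...,2]
P=C[215:235,110:190].reshape(-1,3);P=P[P[:,2]>.038];zd=np.median(P[:,2]);c=P.mean(0);A=np.linalg.svd(P-c)[2][2];print('deck z',zd.round(4),(A*np.sign(A[2])).round(3))
nest=np.array([.6626,-.0034]);M=rz(np.radians(171.9))[:2,:2];th=(zd+.032)/2
def tr(cols,cond,z):
    o=[]
    for u in cols:
        v=np.where(cond[140:300,u])[0]
        if len(v):o.append((u,140+v[0]-.5))
    return (atz('wrist',o,z,st)[:,:2]-nest)@M*1000
def show(n,L):print(n,'n',len(L),'x',L[0,0].round(1),L[-1,0].round(1),'y',np.median(L[:,1]).round(2),'slope deg',np.degrees(np.polyfit(L[:,0],L[:,1],1)[0]).round(2))
show('hull side',tr(range(200,310,5),H>zd-.006,zd))
show('rim side',tr(range(200,300,5),H<.0285,.032))
hm=(H>zd-.006)
us=[np.where(hm[v,40:140])[0][0]+40 for v in range(215,265) if hm[v,40:140].any()];v=225+int(np.argmin(us));print('bow',((atz('wrist',[(min(us)-.5,v)],zd,st)[:,:2]-nest)@M*1000).round(1))
o=[(300+w[-1]+.5,v) for v in range(210,260,6) for w in [np.where(hm[v,300:360])[0]] if len(w)]
print('stern',np.median(((atz('wrist',o,zd,st)[:,:2]-nest)@M*1000)[:,0]).round(1))
o=[(np.where(H[v,280:330]<.0285)[0][-1]+280.5,v) for v in range(165,200,2) if (H[v,280:330]<.0285).any()]
print('rim stern',((atz('wrist',o,.032,st)[:,:2]-nest)@M*1000).round(1).tolist())
E
python3 meas.py w13
```

```text
t 21.5 p [ 0.6977 -0.0089  0.0665] rpy [-3.1393e+00  5.0000e-04  1.4343e+00] q [-0.163  0.83   0.152  1.504 -0.153  0.821 -0.092] F [-0.4  0.9 -2.7] M [ 0.02 -0.07  0.  ] w 0.0347
deck z 0.0608 [ 0.003 -0.001  1.   ]
hull side n 22 x -8.3 -62.6 y -31.52 slope deg 0.12
rim side n 20 x -3.6 -61.4 y -35.06 slope deg -0.0
bow [[75.5  4.1]]
stern -75.4
rim stern [[-56.3, -34.9], [-72.2, -33.8], [-73.5, -32.5], [-74.2, -31.3], [-74.8, -30.1], [-76.2, -28.8], [-76.9, -27.6], [-77.6, -26.3], [-77.6, -25.0], [-77.7, -23.8], [-77.8, -22.5], [-77.9, -21.2]]
```

View pics/w13.png

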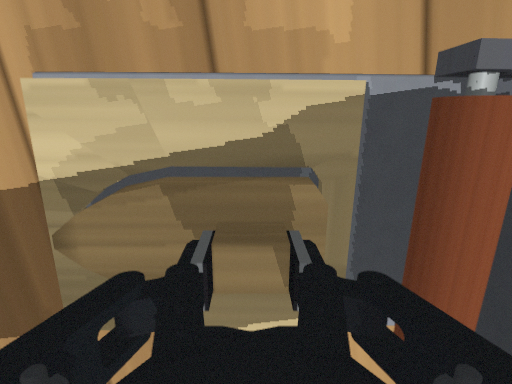

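The hull is centred within half a millimetre (side gap 3.5 mm, bow at 75.5, stern at −75.4). Lowering it in.

Emit:
carry_out([
  [0.0004,0,0.004,0,0,0.001,255],
  [0.0004,0,0.008,0,0,0.001,255],
  [0.0004,0,0.012,0,0,0.001,255],
  [0.0004,0,0.015,0,0,0.001,255],
  [0.0004,0,0.0165,0,0,0.001,255],
  [0.0004,0,0.0165,0,0,0.001,255],
])

```text
clock: 22.3
position: [0.6981, -0.0085, 0.0506]
tool_rot: [-3.14, 0.0, 1.433]
force: [-0.4, 0.1, -3.1]
grip_width: 0.035
```

```bash
python3 meas.py w14
```

```text
t 22.3 p [ 0.6981 -0.0085  0.0506] rpy [-3.1402e+00  3.0000e-04  1.4332e+00] q [-0.161  0.851  0.148  1.509 -0.156  0.795 -0.091] F [-0.4  0.1 -3.1] M [ 0.04 -0.05 -0.01] w 0.035
deck z 0.0449 [ 0.001 -0.005  1.   ]
hull side n 22 x -8.7 -63.0 y -31.89 slope deg -0.14
rim side n 20 x -6.6 -59.6 y -35.0 slope deg 0.24
bow [[75.1  3.6]]
stern -75.7
rim stern [[-71.6, -34.9], [-72.2, -33.8], [-73.4, -32.6], [-74.0, -31.5], [-74.7, -30.3], [-75.9, -29.2], [-76.5, -28.0], [-77.2, -26.9], [-77.8, -25.7], [-77.9, -24.5], [-78.0, -23.4], [-78.1, -22.2], [-77.6, -21.0]]
```

Already inside the cutout with no contact; 3 mm to go.

Emit:
carry_out([
  [0,0,0.001,0,0,0,255],
  [0,0,0.002,0,0,0,255],
  [0,0,0.003,0,0,0,255],
  [0,0,0.0035,0,0,0,255],
  [0,0,0.0035,0,0,0,255],
])

```text
clock: 22.98
position: [0.6981, -0.0085, 0.048]
tool_rot: [-3.14, 0.0, 1.433]
force: [-6.5, 0.6, 10.4]
grip_width: 0.0349
```

```bash
python3 meas.py w15
```

```text
t 22.98 p [ 0.6981 -0.0085  0.048 ] rpy [-3.1404e+00  2.0000e-04  1.4332e+00] q [-0.161  0.855  0.147  1.509 -0.156  0.79  -0.091] F [-6.5  0.6 10.4] M [0.06 1.02 0.02] w 0.0349
deck z 0.0422 [-0.  0.  1.]
hull side n 22 x -8.6 -63.0 y -31.95 slope deg 0.02
rim side n 20 x -7.1 -59.2 y -35.0 slope deg 0.24
bow [[75.1  3.6]]
stern -75.7
rim stern [[-72.1, -34.3], [-72.8, -33.2], [-73.4, -32.1], [-74.6, -31.0], [-75.2, -29.8], [-75.8, -28.7], [-77.0, -27.5], [-77.7, -26.4], [-77.8, -25.2], [-77.9, -24.1], [-77.9, -22.9], [-78.0, -21.8], [-78.1, -20.6]]
```

Deck at 42.2 mm (42 expected), level, in contact. Releasing and retreating upward.

Emit:
carry_out([
  [0,0,-0.001,0,0,0,130],
  [0,0,-0.001,0,0,0,90],
  [0,0,-0.001,0,0,0,90],
  [0,0,-0.001,0,0,0,90],
  [0,0,-0.03,0,0,0,90],
  [0,0,-0.08,0,0,0,90],
  [0,0,-0.14,0,0,0,90],
  [0,0,-0.19,0,0,0,90],
  [0,0,-0.2,0,0,0,90],
])

```text
clock: 24.15
position: [0.6996, -0.0086, 0.2511]
tool_rot: [3.138, -0.001, 1.433]
force: [-0.7, -1.2, -0.6]
grip_width: 0.055
```

Run:
```python
from fit import *
st=log();p,d=imaging.grab_frame('wrist');cv2.imwrite('pics/w16.png',p)
d=cv2.medianBlur(d,3);C=cloud('wrist',d,st)
nest=np.array([.6626,-.0034,0]);L=(C-nest)@rz(np.radians(171.9));m=(abs(L[...,0])<.1)&(abs(L[...,1])<.05)&(L[...,2]>.0375)&(L[...,2]<.047)
P=L[m]*1000;print('deck',len(P),P.mean(0).round(2),np.percentile(P,[.3,99.7],axis=0).round(1))
c=C[m].mean(0);A=np.linalg.svd(C[m]-c,full_matrices=False)[2][2];print('normal',A)
p,d=imaging.grab_frame('scene');cv2.imwrite('pics/s16.png',p)
```

```text
t 24.15 p [ 0.6996 -0.0086  0.2511] rpy [ 3.1376e+00 -7.0000e-04  1.4331e+00] q [-0.186  0.636  0.194  1.367 -0.126  1.146 -0.115] F [-0.7 -1.2 -0.6] M [ 0.01  0.02 -0.03] w 0.055
deck 4752 [-4.16  0.21 42.27] [[-75.3 -29.8  40.9]
 [ 72.2  33.3  44.3]]
normal [-5.28026970e-04  2.76630858e-03  9.99996034e-01]
```

View pics/w16.png

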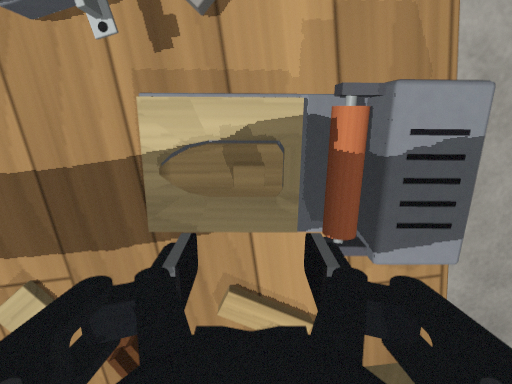

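View pics/s16.png

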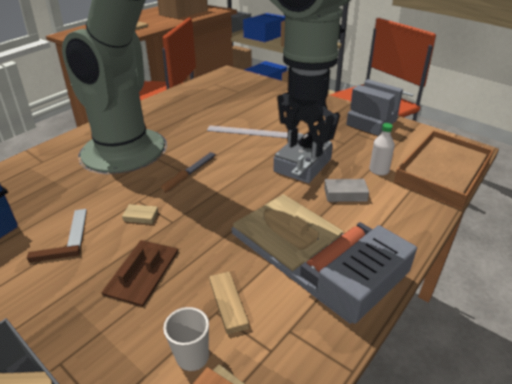

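The hull sits level in the cutout with its bow at (160,170) in the wrist view, the gap is even, and the other objects are where they were. Handing in.

Run:
```python
from workcell import ticket
print(ticket.job_done())
```

```text
the job is handed in; nothing more can be done
None
```

The job is done as asked and handed in at about 24 s of the 72 s allowed.

- **Isolator:** I turned the handle to off. A view afterwards showed the grip bar within about 0.2° of the box's -y direction, with the pointer at the ring. I then swung the hasp out until it pressed on its stop; its tab measured 7.2° against the box's 7.0–7.2°.
- **Hull:** I gripped it by the wheelhouse in the rack, lifted and rolled it, and laid it flat in front of the sander. I let go there, gripped it again from above and lowered it into the cutout with the bow towards -x.

**Last checks:** after release, the deck was level at 42.3 mm (42 expected). In the last measurement before letting go, the hull was within about 0.5 mm of the middle of the cutout, with about 3 mm clear on the visible side. The gripper was clear of everything. In the last pictures the other objects looked to be where they were; I did not measure their positions.

**Disagreements:** carried over the cutout by the first estimate, the hull was about 2.4 mm off sideways and 2 mm off lengthwise. I corrected this from a close view before lowering it. I did not check the handle and hasp angles again at the very end.

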